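# Pull the glue cabinet's sash shut with the hook pole

### The job

The glue pots are standing open in the extraction cabinet: take the hook pole from its rest, hook it into the high eye of the sloping sash and pull the sash steadily down by it until it snaps home behind its roller catches and stays down by itself, without wrenching the eye or letting the sash slam. Then unhook the pole and lay it back in its two forks as it was. Let only the pole touch the cabinet, and leave the spool, oil bottle and awls where they stand.

Things in the scene. Friction and masses are not known exactly. Their poses are not given: they have to be found in the camera images.
- cabinet: White sheet-metal extraction cabinet, 310 deep x 260 wide x 319 mm high, fixed on the bench; place and yaw vary. Origin: centre of its underside; x from front to back, z up. Its base is 120 mm high; from the base's upper front edge (x = -155, z = 120 mm) the front slopes back and up at 40 degrees for 310 mm. Spigot on the roof, 43 mm high; adjustable keeper bar with two roller catches low on it.
- sash (a joint): Sash slid up its 40-degree slope, m; 0.105 fully up. Home (rubber bumpers) is between 0 and 0.045, wherever the keeper is clamped: feel it. Friction 1.2 N; a spring pulls it up by 1 N (top) to 3 N (bottom): let go unlatched below 0.08 it rises. 16 mm before home two roller catches resist (about 14 N pull in all); 4 mm before home they draw it home and hold it. The eye bears at most 25 N.
- eye (a point): Centre of the steel ring standing on the middle of the sash's upper rail: inner diameter 46 mm, wire 7 mm, 26 mm stem below it. Axes: x = the hole's axis, up the slope (40 degrees up, to the cabinet's back); y across; z square out of the sash (50 degrees up, to the front). Centre 53 mm above the sash's face along z; free space behind the ring down to 45 mm below its centre.
- eye_bar (a point): Middle of the eye's lowest piece of wire, 26.5 mm below the eye's centre along the eye's z, where the hook bears. Same axes as eye.
- pole: Loose hook pole, 0.18 kg, 390 mm long. Origin: on its axis where it is to be gripped. x to the hook end; z up as it lies in the rest. Wooden handle x = -80 to 100 mm, 24 mm wide (y), 26 mm high, flat sides; brass ferrule; steel rod 9 mm thick on the axis to x = 290 mm, there bent at a right angle to -z (down in the rest): beak's outer face at x = 306 mm, its tip 26 mm below the axis.
- crook (a point): Point inside the pole's hook where a ring's wire lies when hooked, 288 mm ahead of and 8 mm below (pole's -z) the pole's origin. Axes as the pole's.
- rest: Wooden pole rest fixed on the bench, place and yaw vary: a plank 300 x 64 x 12 mm with two upright flared forks, 60 mm behind and 170 mm ahead of the grip place (fork tops up to 84 mm above the bench). Origin: on the bench straight below the grip place of the pole when it lies in the rest; x along the pole to its hook end, z up.
- rest_grip (a point): Where the origin of pole is when the pole lies in its rest: 55 mm above the bench. Axes as the rest's.
- spool: White thread spool, 42 mm wide and 56 mm high, loose on the bench between the pole and the cabinet. Origin: centre of its underside.
- oiler: Blue oil bottle with a long neck, 68 mm wide, 110 mm high, loose on the bench to the right of the cabinet. Origin: centre of its underside.
- awls: Small white block with four wooden-handled awls, 54 x 94 x 120 mm high, loose at the left of the cabinet. Origin: centre of its underside.

How it is judged:
By the outcome, as a careful person would: the job done as asked, in the order asked, and still so for the second after the job is handed in, with the robot touching nothing.
It also fails if it takes over 67 s, if anything falls off the work surface, if the arm or the gripper's body presses on something with over 40 N, if the wrist force passes 120 N, or if a joint passes its speed limit or range.

### The arm

A 6-joint arm with a two-finger parallel gripper is mounted at the origin on a cart in front of the work surface, level with it; the furniture and walls round the work are solid. World frame = base frame: x ahead of the robot, y to its left, z up, the work surface at z = 0. Lengths are in m, angles in rad, forces in N, time in s.
With the tool pointing down it reaches from about 0.425 to 0.95 m from the base axis. Payload 3.5 kg.
Tool frame: the origin (TCP) lies midway between the tips of the shut fingers; the grasp point (between the pads) lies ctrl.grasp_offset behind it (ctrl.grasp_offset is the distance from the TCP to the grasp point, in m); x points along the fingers, y is the direction in which the jaws open and shut, and the axes are right-handed (so a half turn about x gives the same grasp; the last joint's range is limited). The gripper opens to 85 mm and grips with 20 to 120 N. Pads are 22 mm wide; open, the fingers measure 114 mm over their backs; the gripper's body (76 mm by 85 mm) begins 54 mm behind the grasp point. The pads swing forward as they close: fully open they stand 13 mm farther back than shut.
Start: joints at [-1.403, 0.286, 1.577, -0, 1.279, -0.15], TCP at [0.211, -0.641, 0.198] pointing down, gripper open.
Joint ranges: [-2.77, 2.77], [-0.9, 2.22], [0.21, 2.48], [-1.53, 4.67], [0.24, 2.81], [-2.84, 2.84]. Speed limits (rad/s): [2.79, 2.79, 3.14, 3.14, 3.14, 3.14].

### API

Orientations are given as a unit quaternion [x, y, z, w].
In Python, from plant import readout, read_camera, sign_off, ctrl gives the robot as it stands.
- The arm moves only by the tool drive_tool, never from a script. Its argument "steps" is a list of rows, each a list of 5 numbers: the shift along the tool's x, y, z in cm, then the turn about the tool's x in degrees, then the opening, from 0 (shut) to 1 (fully open). A call has 1 to 10 rows; each row shifts and turns the commanded pose from where the row before left it, along the tool's axes as they then stand; what a row does not reach is not made up. A row lasts 1/10 s, in which the tool goes at most 50 mm and 8.59 degrees, less where a joint would pass 70% of its speed; a pose out of reach is approached as far as the arm can. A call is refused whole if a number of a shift passes 5 or a number of a turn 8.59, either way. A call with a gripper value outside its range is refused whole. The fingers move at their own pace and stop on an object; "force" is the grip in N (left out, the last holds). Time passes only in rows, so rows that do not move let the fingers close. It gives the time, the measured TCP pose, the force and the opening at its end, in the units of the state.
- readout.get_state(): the state, without advancing time (a new reading comes with each control period).
- read_camera(name): name is "scene" or "top"; returns a dict with "frame" (480x640x3 uint8, red, green, blue), "vertical_fov" (degrees; the focal length in pixels is half the picture's height over the tangent of half this angle, whatever the lens; pixels are square), "cx", "cy" (the principal point, pixels), "k1" (the pictures are not rectified: a ray, as slopes to the right and down, at radius r is drawn at 1 + k1 r^2 times it, then the intrinsics apply), "eye" and "orientation" of the camera in the world. Camera axes: x right, y up, looking along -z (the intrinsics and any distortion apply to the point x, -y, -z); pixel columns grow to the right and rows downward; lengths in m; the calibration is good to about 2 mm. A picture is of the moment at which its call begins. There is no depth.
- sign_off(): hands the job in, once; it reports no verdict.
The state is a dict: "time": time; "qpos": joint angles; "dq": joint speeds; "joint_efforts": joint torques, N m; "eef_pos": TCP position; "tcp_rot": TCP orientation; "contact_force": force on the tool from outside, world axes, zero at the start; "wrist_torque": the same for the moment, N m; "opening": opening from 0.0 (shut) to 1.0 (fully open).
Only numpy, scipy, OpenCV 4.12 (cv2) and the standard library are available. Lean on these libraries where they do the work, as an engineer would, in place of code of your own. Each camera call takes 0.05 s, during which the arm holds its last target. There are 200 camera calls.

## Working session

There is one attempt and no reset: what is moved stays moved. The work goes in short steps, Python scripts to look and compute and a tool call to move; the robot and the scene stay as the last step left them, time stands still between calls to the robot, and variables do not carry over. Pictures are saved under pics/ and viewed, about 8 in all and at most 12, crops included, and the job is handed in when it is done.

Besides the shell and the picture viewer there is one more tool, called after "Call:" by a JSON object that holds its "name" and its "arguments". drive_tool: Moves the arm, as the interface text tells. Its arguments: {"type":"object","properties":{"steps":{"type":"array","items":{"type":"array","items":{"type":"number"}}},"force":{"type":"number"}},"required":["steps"]}

```bash
ls; mkdir -p pics; cat > h.py <<'E'
import numpy as np, cv2, json
from scipy.spatial.transform import Rotation as R
from plant import readout, read_camera, sign_off, ctrl
def snap(name,tag):
    c=read_camera(name); cv2.imwrite(f'pics/{tag}.png',c['frame'][:,:,::-1])
    json.dump({k:(np.array(v).tolist()) for k,v in c.items() if k!='frame'},open(f'pics/{tag}.json','w')); return c
def load(tag): return json.load(open(f'pics/{tag}.json'))
def f(c): return 240/np.tan(np.radians(c['vertical_fov'])/2)
def ray(c,u,v):
    d=np.array([(u-c['cx'])/f(c),(v-c['cy'])/f(c)]); s=d.copy()
    for _ in range(20): s=d/(1+c['k1']*(s@s))
    return np.array(c['eye']),R.from_quat(c['orientation']).apply([s[0],-s[1],-1])
def onz(c,u,v,z):
    e,d=ray(c,u,v); return e+d*(z-e[2])/d[2]
def proj(c,p):
    q=R.from_quat(c['orientation']).inv().apply(np.atleast_2d(p)-np.array(c['eye']))
    s=np.c_[q[:,0]/-q[:,2],-q[:,1]/-q[:,2]]; s=s*(1+c['k1']*(s**2).sum(1))[:,None]
    return s*f(c)+[c['cx'],c['cy']]
def tri(c1,p1,c2,p2):
    A=[];b=[]
    M=np.zeros((3,3));v=np.zeros(3)
    for c,p in((c1,p1),(c2,p2)):
        e,d=ray(c,*p);d/=np.linalg.norm(d);P=np.eye(3)-np.outer(d,d);M+=P;v+=P@e
    x=np.linalg.solve(M,v); return x
E
python3 - <<'E'
from h import *
for n in('scene','top'):
    c=snap(n,n+'0'); print({k:v for k,v in c.items() if k!='frame'})
print(readout.get_state(), ctrl.grasp_offset, dir(ctrl))
E
```

```text
pics
{'vertical_fov': 49.849722076527826, 'cx': 322.73276550110654, 'cy': 237.50336348666386, 'k1': 0.011340898136647478, 'eye': array([0.10649406, 1.08166912, 1.01802047]), 'orientation': array([-0.10998012,  0.45313408,  0.86463921, -0.1870105 ])}
{'vertical_fov': 43.12053397781828, 'cx': 314.4115240759341, 'cy': 245.89544208532377, 'k1': 0.03265646993314707, 'eye': array([0.00224454, 0.18703059, 1.78062595]), 'orientation': array([-0.11495992,  0.1519635 ,  0.79080166, -0.58165629])}
{'time': 0.1, 'qpos': array([-1.40298913e+00,  2.87128213e-01,  1.57802888e+00,  3.76768358e-05,
        1.27860404e+00, -1.49989368e-01]), 'dq': array([ 0.0003256 , -0.00139994, -0.00285862, -0.00127032, -0.00083889,
        0.00076705]), 'joint_efforts': array([ 4.55319714e-04, -4.07298553e+01, -2.93698132e+01, -1.77941065e-04,
        3.43588246e-03, -6.91159812e-06]), 'eef_pos': array([ 0.21085271, -0.64052371,  0.19675241]), 'tcp_rot': array([ 0.69820492,  0.11264872, -0.69819307,  0.11111521]), 'contact_force': array([ 0.73771722,  0.47267826, -0.24739141]), 'wrist_torque': array([-0.00982221,  0.06122723,  0.01315262]), 'opening': 1.0015866140446894} 0.0187 ['Unreachable', '__class__', '__delattr__', '__dict__', '__dir__', '__doc__', '__eq__', '__format__', '__ge__', '__getattribute__', '__getstate__', '__gt__', '__hash__', '__init__', '__init_subclass__', '__le__', '__lt__', '__module__', '__ne__', '__new__', '__reduce__', '__reduce_ex__', '__repr__', '__setattr__', '__sizeof__', '__str__', '__subclasshook__', '__weakref__', 'grasp_offset']
```

View pics/scene0.png

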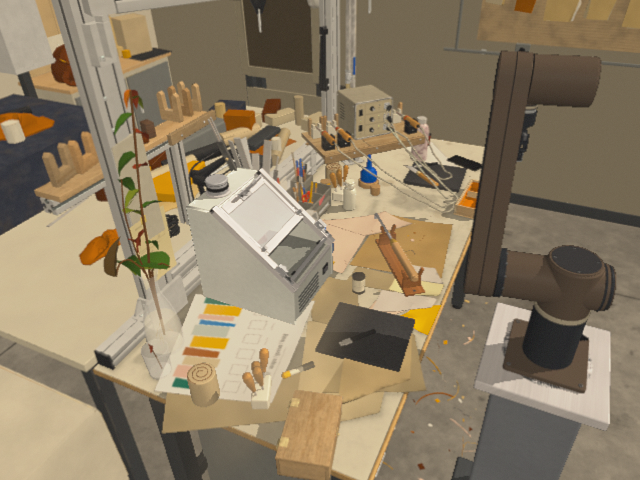

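View pics/top0.png

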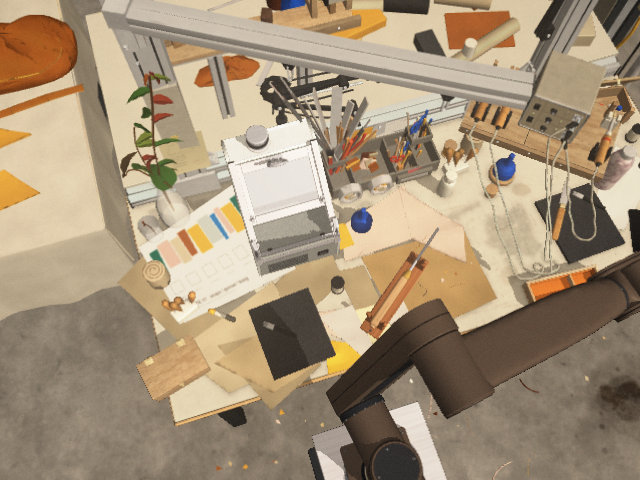

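The cabinet is at about (280,210) in the top view, its sash is up, and the spigot is at (257,135). The pole lies from (370,330) to (437,230), with the hook end at the upper right. I'll enlarge both next.

```bash
python3 - <<'E'
import cv2,numpy as np
s=cv2.imread('pics/scene0.png');t=cv2.imread('pics/top0.png')
def cr(i,x,y,w,h,k): return cv2.resize(i[y:y+h,x:x+w],None,fx=k,fy=k,interpolation=cv2.INTER_CUBIC)
a=np.hstack([cr(s,180,165,160,150,2.5),cr(t,210,115,160,150,2.5)])
cv2.imwrite('pics/cab.png',cv2.resize(a,None,fx=1,fy=1))
b=np.hstack([cr(s,350,200,100,110,4),cr(t,350,220,100,125,4)[:440]])
b=np.vstack([b])
cv2.imwrite('pics/pole.png',b)
E
```

```text
(no output)
```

View pics/cab.png

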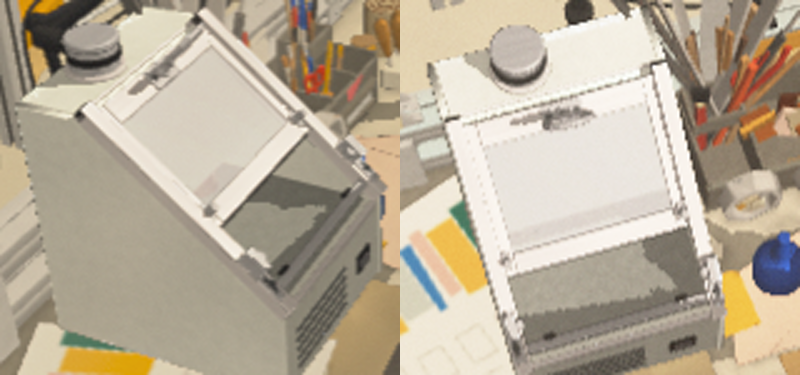

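View pics/pole.png

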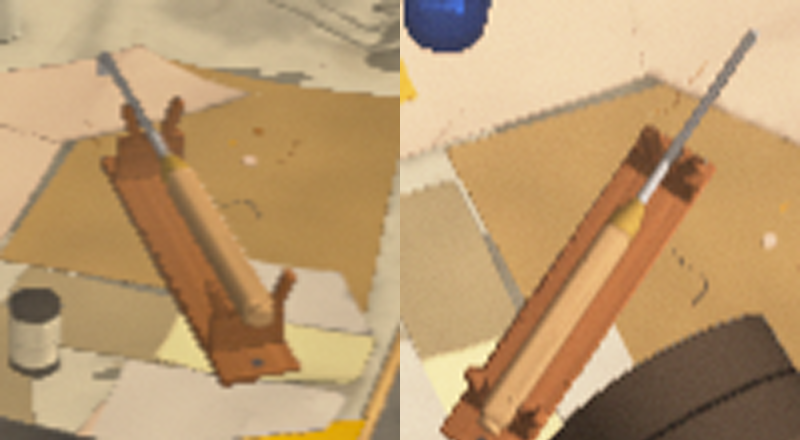

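```bash
cat > fit.py <<'E'
from h import *
from scipy.optimize import least_squares
s,t=load('scene0'),load('top0')
S=lambda x,y:(180+x/2.5,165+y/2.5); T=lambda x,y:(210+(x-400)/2.5,115+y/2.5)
def W(p,loc): return R.from_euler('z',p[2]).apply(np.atleast_2d(loc))+[p[0],p[1],0]
w=.13
cab=[(t,T(447,120),(.0825,w,.319)),(t,T(665,62),(.0825,-w,.319)),(t,T(432,65),(.155,w,.319)),(t,T(655,10),(.155,-w,.319)),
(s,S(22,103),(.155,w,.319)),(s,S(58,325),(.155,w,0)),(s,S(82,112),(.0825,w,.319)),(s,S(288,310),(-.155,w,.12)),(s,S(380,190),(-.155,-w,.12))]
def fit(obs,x0):
    r=lambda p:np.concatenate([(proj(c,W(p,l))[0]-q) for c,q,l in obs])
    o=least_squares(r,x0,loss='soft_l1'); print(o.x.round(4),o.x[2]*57.3); print(r(o.x).reshape(-1,2).round(1).tolist()); return o.x
pc=fit(cab,[.8,.2,0])
PS=lambda x,y:(350+x/4,200+y/4); PT=lambda x,y:(350+(x-400)/4,220+y/4)
pol=[(t,PT(492,428),(-.08,0,.058)),(t,PT(753,33),(.304,0,.058)),(t,PT(622,236),(.1,0,.06)),
(s,PS(172,162),(.1,0,.06)),(s,PS(103,57),(.304,0,.058)),(s,PS(258,315),(-.08,0,.055))]
pr=fit(pol,[.6,-.2,-.5])
e=tri(s,S(163,70),t,T(568,118)); print('eye',e)
el=R.from_euler('z',-pc[2]).apply(e-[pc[0],pc[1],0]); print('eye local',el)
E
python3 fit.py
```

```text
[0.7898 0.0385 0.0053] 0.3058854058974872
[[0.5, -0.1], [3.6, -1.7], [-0.0, 0.2], [-0.2, -1.9], [-0.9, -0.6], [2.6, 1.8], [-2.2, 1.3], [0.2, 4.0], [2.6, 0.6]]
[ 0.426  -0.1586 -0.9054] -51.879591716525816
[[-0.8, -0.1], [1.0, -1.4], [-0.8, -0.8], [2.2, 3.2], [-0.2, -2.3], [1.4, 0.4]]
eye [0.84190964 0.04312452 0.31259796]
eye local [0.05209233 0.00437221 0.31259796]
```

```bash
cat > ov.py <<'E'
from fit import *
def crop(tag,x,y,w,h,k):
    i=cv2.imread(f'pics/{tag}.png'); return cv2.resize(i[y:y+h,x:x+w],None,fx=k,fy=k,interpolation=cv2.INTER_CUBIC)
def draw(im,c,off,k,pts,col):
    q=((proj(c,pts)-off+.5)*k).astype(int); cv2.polylines(im,[q.reshape(-1,1,2)],False,col,1)
E
cat > o1.py <<'E'
from ov import *
a=crop('scene0',185,165,160,150,2.5);b=crop('top0',210,115,160,150,2.5)
prof=[(-.155,0),(-.155,.12),(.0825,.319),(.155,.319),(.155,0)]
for im,c,o in((a,s,(185,165)),(b,t,(210,115))):
    for y in(-.13,.13): draw(im,c,o,2.5,W(pc,[(x,y,z) for x,z in prof]),(0,0,255))
    for x,z in prof[1:4]: draw(im,c,o,2.5,W(pc,[(x,-.13,z),(x,.13,z)]),(0,0,255))
e=crop('scene0',220,172,60,50,6.66)[:330];g=crop('top0',250,140,60,50,6.66)[:330]
top=np.hstack([a,b])[:270]; cv2.imwrite('pics/o1.png',np.vstack([np.hstack([a,b])[:270],np.hstack([e,g])[:, :798]]) if False else np.vstack([cv2.resize(np.hstack([a,b])[:375],(798,300)),cv2.resize(np.hstack([e,g]),(798,300))]))
E
python3 o1.py
```

```text
[0.7898 0.0385 0.0053] 0.3058854058974872
[[0.5, -0.1], [3.6, -1.7], [-0.0, 0.2], [-0.2, -1.9], [-0.9, -0.6], [2.6, 1.8], [-2.2, 1.3], [0.2, 4.0], [2.6, 0.6]]
[ 0.426  -0.1586 -0.9054] -51.879591716525816
[[-0.8, -0.1], [1.0, -1.4], [-0.8, -0.8], [2.2, 3.2], [-0.2, -2.3], [1.4, 0.4]]
eye [0.84190964 0.04312452 0.31259796]
eye local [0.05209233 0.00437221 0.31259796]
```

View pics/o1.png

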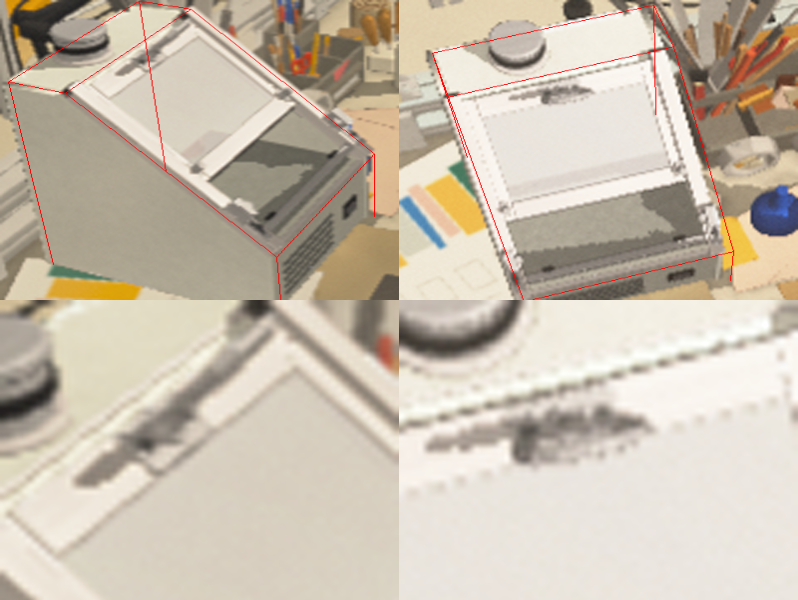

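```bash
cat > o2.py <<'E'
from ov import *
prof=[(-.155,0),(-.155,.12),(.0825,.319),(.155,.319),(.155,0)]
w=.13
def seg(a,b,n=60): return np.linspace(a,b,n)
# visible edges
A=lambda i,y:(prof[i][0],y,prof[i][1])
E={'s':[(A(0,w),A(1,w)),(A(1,w),A(2,w)),(A(2,w),A(3,w)),(A(3,w),A(4,w)),(A(4,w),A(0,w)),(A(2,-w),A(1,-w)),(A(3,w),A(3,-w)),(A(1,-w),A(0,-w)),(A(2,-w),A(3,-w))],
   't':[(A(1,w),A(2,w)),(A(2,w),A(3,w)),(A(3,w),A(3,-w)),(A(1,-w),A(2,-w)),(A(2,-w),A(3,-w)),(A(1,w),A(1,-w)),(A(0,-w),A(0,w))]}
D={}
for k,tag in(('s','scene0'),('t','top0')):
    g=cv2.GaussianBlur(cv2.imread(f'pics/{tag}.png'),(3,3),0)
    e=np.max([cv2.Canny(g[:,:,i],25,70) for i in range(3)],axis=0)
    D[k]=cv2.distanceTransform(255-e,cv2.DIST_L2,5)
from scipy.ndimage import map_coordinates
def cost(p):
    r=[]
    for k,c in(('s',s),('t',t)):
        q=proj(c,W(p,np.vstack([seg(*e) for e in E[k]])))
        r.append(map_coordinates(D[k],[q[:,1],q[:,0]],order=1))
    return np.minimum(np.concatenate(r),6)
best=None
for dx in np.arange(-.02,.021,.005):
  for dy in np.arange(-.02,.021,.005):
    for da in np.arange(-.1,.11,.02):
      p=pc+[dx,dy,da]; v=np.abs(cost(p)).mean()
      if best is None or v<best[0]: best=(v,p)
from scipy.optimize import minimize
o=minimize(lambda p:cost(p).mean(),best[1],method='Nelder-Mead',options=dict(initial_simplex=best[1]+np.array([[0,0,0],[.006,0,0],[0,.006,0],[0,0,.03]])))
p=o.x; print(best,p,o.fun); np.save('pc.npy',p)
th=np.linspace(0,2*np.pi,40); c40,s40=np.cos(np.radians(40)),np.sin(np.radians(40))
def ring(sl,off=0,r=.0265):
    cx=-.155+sl*c40-(.053+off)*s40; cz=.12+sl*s40+(.053+off)*c40
    return W(p,np.c_[cx-s40*r*np.sin(th),r*np.cos(th),cz+c40*r*np.sin(th)])
for sl in np.arange(.24,.31,.01): print(sl.round(3),proj(t,ring(sl).mean(0)).round(1),proj(s,ring(sl).mean(0)).round(1))
import sys
q=[proj(t,ring(x).mean(0))[0][1] for x in np.arange(.2,.32,.001)]; sl=np.interp(-162.3,-np.array(q),np.arange(.2,.32,.001)); print('sl',sl)
a=crop('scene0',185,165,160,150,2.5);b=crop('top0',210,115,160,150,2.5)
for im,c,o_,k in((a,s,(185,165),'s'),(b,t,(210,115),'t')):
    for e in E[k]: draw(im,c,o_,2.5,W(p,seg(*e)),(0,0,255))
e=crop('scene0',220,172,60,50,6.66)[:330];g=crop('top0',250,140,60,50,6.66)[:330]
for im,c,o_ in((e,s,(220,172)),(g,t,(250,140))): draw(im,c,o_,6.66,ring(sl),(0,0,255))
cv2.imwrite('pics/o2.png',np.vstack([cv2.resize(np.hstack([a,b]),(798,300)),cv2.resize(np.hstack([e,g]),(798,300))]))
E
python3 o2.py|tail -12
```

```text
eye [0.84190964 0.04312452 0.31259796]
eye local [0.05209233 0.00437221 0.31259796]
(np.float32(0.709898), array([0.79484139, 0.04347429, 0.02533831])) [0.79602245 0.04415327 0.02164144] 0.6607080101966858
0.24 [[281.1 176.6]] [[261.8 196.7]]
0.25 [[280.1 173.1]] [[259.2 194.1]]
0.26 [[279.2 169.6]] [[256.5 191.5]]
0.27 [[278.2 166.1]] [[253.9 188.9]]
0.28 [[277.2 162.5]] [[251.2 186.4]]
0.29 [[276.2 159. ]] [[248.5 183.8]]
0.3 [[275.2 155.4]] [[245.8 181.2]]
0.31 [[274.2 151.8]] [[243.2 178.6]]
sl 0.2806079642355399
```

View pics/o2.png

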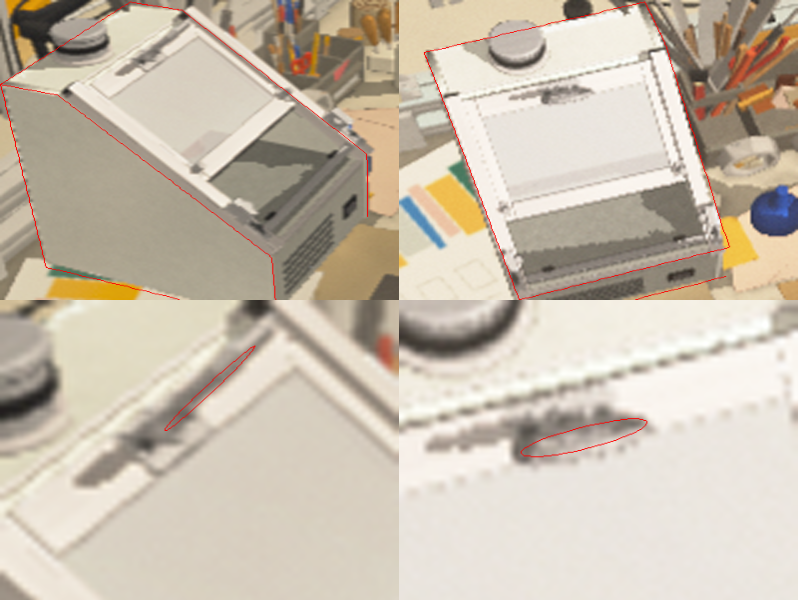

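Overlays show the cabinet well fitted (edges within about 1 px). The ring model covers the dark ring at top (277,162) and scene (251,186). Next I'll refine the pole and work out the approach move.

```bash
sed -n '/^D={}/,/^from scipy.ndimage/p' o2.py > d.py; cat > o3.py <<'E'
from ov import *
exec(open('d.py').read())
L=[]
for y in(-.012,.012): L.append(((-.08,y,.068),(.1,y,.068)))
for y in(-.0045,.0045): L.append(((.125,y,.057),(.3,y,.057)))
for y in(-.032,.032): L.append(((-.05,y,.012),(.16,y,.012)))
P=np.vstack([np.linspace(a,b,50) for a,b in L])
def cost(p):
    r=[]
    for k,c in(('s',s),('t',t)):
        q=proj(c,W(p,P)); r.append(map_coordinates(D[k],[q[:,1],q[:,0]],order=1))
    return np.minimum(np.concatenate(r),4)
from scipy.optimize import minimize
def along(p): return np.concatenate([proj(c,W(p,l))[0]-q for c,q,l in pol])
f2=lambda p:cost(p).mean()+.02*np.abs(along(p)).mean()
best=min((minimize(f2,pr+[dx,dy,da],method='Nelder-Mead',options=dict(initial_simplex=pr+[dx,dy,da]+np.array([[0,0,0],[.004,0,0],[0,.004,0],[0,0,.02]]))) for dx in(-.006,0,.006) for dy in(-.006,0,.006) for da in(-.03,0,.03)),key=lambda o:o.fun)
p=best.x;print(p,np.degrees(p[2]),best.fun,along(p).reshape(-1,2).round(1).tolist()); np.save('pr.npy',p)
st=readout.get_state(); r=R.from_quat(st['tcp_rot']); print(r.as_matrix().round(4))
print('target TCP - now in tool axes cm (at z=.15):',r.inv().apply(np.array([p[0],p[1],.15])-st['eef_pos'])*100)
a=crop('scene0',360,200,90,110,4.4)[:480];b=crop('top0',360,220,90,110,4.4)[:480]
for im,c,o_ in((a,s,(360,200)),(b,t,(360,220))):
    for e in L: draw(im,c,o_,4.4,W(p,np.array(e)),(0,0,255))
    draw(im,c,o_,4.4,W(p,[(0,-.02,.068),(0,.02,.068)]),(255,0,0))
cv2.imwrite('pics/o3.png',np.hstack([a,b]))
E
python3 o3.py|tail -5
```

```text
[ 0.42952307 -0.15839231 -0.90818997] -52.03545240795369 0.49958810520560903 [[-1.3, -1.3], [0.7, -2.2], [-1.2, -1.8], [1.2, 2.9], [-1.0, -2.5], [0.2, 0.2]]
[[-3.000e-04  3.125e-01 -9.499e-01]
 [ 2.100e-03 -9.499e-01 -3.125e-01]
 [-1.000e+00 -2.100e-03 -4.000e-04]]
target TCP - now in tool axes cm (at z=.15): [  4.77145963 -38.95633009 -35.83531069]
```

View pics/o3.png

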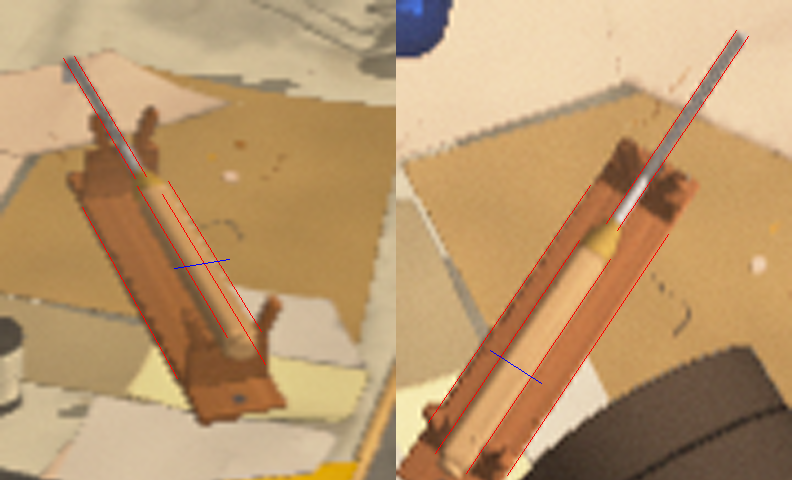

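Picture 7 shows the model lines on the handle and rod within about 1 px (grip place near top (518,366) in the crop). Moving over the pole now.

Call:
{"name": "drive_tool", "arguments": {"steps": [[0,-3,-2.8,0,1],[0,-3,-2.8,0,1],[0,-3,-2.8,0,1],[0,-3,-2.8,0,1],[0,-3,-2.8,0,1],[0,-3,-2.8,0,1],[0,-3,-2.8,0,1],[0,-3,-2.8,0,1],[0,-3,-2.8,0,1],[0,-3,-2.8,0,1]]}}

```text
time: 1.1
eef_pos: [0.3833, -0.2669, 0.1976]
tcp_rot: [-0.698, -0.112, 0.698, -0.112]
contact_force: [0.5, -0.2, -0.2]
opening: 1.0
```

Call:
{"name": "drive_tool", "arguments": {"steps": [[0,-3,-2.6,0,1],[0,-3,-2.6,0,1],[0,-3,-2.6,0,1],[0,0,0,8.5,1],[0,0,0,8.5,1],[0,0,0,8.5,1],[0,0,0,8.5,1],[0,0,0,8.5,1],[0,0,0,8.5,1],[0,0,0,8.5,1]]}}

```text
time: 2.1
eef_pos: [0.4288, -0.1586, 0.1975]
tcp_rot: [-0.661, 0.251, 0.661, 0.251]
contact_force: [0.4, -0.2, 0.9]
opening: 1.0
```

Call:
{"name": "drive_tool", "arguments": {"steps": [[0,0,0,8.5,1],[0,0,0,2.2,1],[0,0,0,0,1],[0,0,0,0,1]]}}

```text
time: 2.5
eef_pos: [0.4289, -0.1587, 0.1977]
tcp_rot: [-0.636, 0.31, 0.636, 0.31]
contact_force: [0.4, 0.4, -0.5]
opening: 1.002
```

```bash
cat > st.py <<'E'
from h import *
def status(target=None,pts=None):
    st=readout.get_state(); r=R.from_quat(st['tcp_rot']); m=r.as_matrix()
    print('t',round(st['time'],2),'pos',st['eef_pos'].round(4),'yaw_y',np.degrees(np.arctan2(m[1,1],m[0,1])).round(2),'xax',m[:,0].round(4),'F',st['contact_force'].round(2),'T',st['wrist_torque'].round(2),'op',round(st['opening'],3),'q',st['qpos'].round(2))
    if target is not None: print('delta tool cm',(r.inv().apply(np.array(target)-st['eef_pos'])*100).round(2))
    return st
E
python3 -c "
from st import *
p=np.load('pr.npy');status([p[0],p[1],.036])"
```

```text
t 2.5 pos [ 0.4289 -0.1587  0.1977] yaw_y -141.93 xax [-5.e-04  3.e-04 -1.e+00] F [ 0.37  0.4  -0.46] T [ 0.02 -0.01  0.04] op 1.002 q [-0.58 -0.21  2.09  0.    1.26  1.9 ]
delta tool cm [16.17 -0.07 -0.02]
```

Call:
{"name": "drive_tool", "arguments": {"steps": [[3,0,0,0,1],[3,0,0,0,1],[3,0,0,0,1],[3,0,0,0,1],[2,0,0,0,1],[1.2,0,0,0,1],[0.9,0,0,0,1],[0,0,0,0,1],[0,0,0,0,0.4],[0,0,0,0,0.4]]}}

```text
time: 3.5
eef_pos: [0.4301, -0.1594, 0.0382]
tcp_rot: [0.636, -0.31, -0.635, -0.31]
contact_force: [-0.0, -0.5, 0.9]
opening: 0.687
```

Call:
{"name": "drive_tool", "arguments": {"steps": [[0,0,0,0,0],[0,0,0,0,0],[0,0,0,0,0],[0,0,0,0,0],[0,0,0,0,0],[0,0,0,0,0]], "force": 100}}

```text
time: 4.1
eef_pos: [0.4291, -0.1588, 0.037]
tcp_rot: [-0.636, 0.31, 0.636, 0.31]
contact_force: [0.2, -0.0, -0.2]
opening: -0.005
```

```bash
python3 -c "
from st import *
status()"
```

```text
t 4.1 pos [ 0.4291 -0.1588  0.037 ] yaw_y -141.99 xax [-1.e-04  1.e-04 -1.e+00] F [ 0.24 -0.01 -0.2 ] T [0.01 0.04 0.01] op -0.005 q [-0.58  0.01  2.21  0.    0.92  1.9 ]
```

Fully shut, so nothing is gripped. Taking a look.

```bash
python3 -c "
from h import *
snap('scene','s1');snap('top','t1')
def cr(g,x,y,w,h,k): return cv2.resize(cv2.imread(g)[y:y+h,x:x+w],None,fx=k,fy=k,interpolation=cv2.INTER_CUBIC)
cv2.imwrite('pics/v1.png',np.hstack([cr('pics/s1.png',340,180,110,120,3.6),cr('pics/t1.png',345,215,110,120,3.6)]))
st=readout.get_state(); print(proj(load('s1'),st['eef_pos']),proj(load('t1'),st['eef_pos']))
"
```

```text
[[404.81389243 267.56333896]] [[385.82651419 305.9784429 ]]
```

View pics/v1.png

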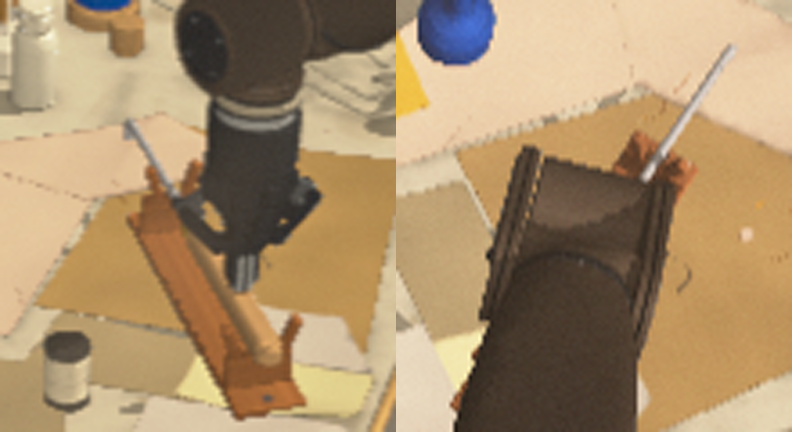

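The picture shows the pole unmoved, with the shut fingers at scene (407,260) on the right or top of the handle. I'll check the geometry.

```bash
python3 -c "
from h import *
s,t=load('s1'),load('t1')
def gap(a,b):
    x=tri(s,a,t,b); return x.round(4),(proj(s,x)[0]-a).round(1),(proj(t,x)[0]-b).round(1)
print('hook',gap((375.7,214.2),(438.0,228.5)))
print('rear',gap((414.5,278.7),(372.8,327)))
print('ferrule',gap((393,240.5),(405.5,279)))
print('fork left tip front',gap((340+153/3.6,180+168/3.6),(345+(637-396)/3.6,215+135/3.6)))
st=readout.get_state();r=R.from_quat(st['tcp_rot']).as_matrix();e=st['eef_pos']
for k in (-.05,0,.05): print(k,proj(s,e+r[:,1]*k+[0,0,.06])[0],proj(t,e+r[:,1]*k+[0,0,.06])[0])
print(proj(s,e+[0,0,.02]),R.from_quat(s['orientation']).as_matrix().round(2),R.from_quat(t['orientation']).as_matrix().round(2))
a=cv2.imread('pics/s1.png')[225:295,375:435]; b=cv2.imread('pics/scene0.png')[225:295,375:435]
cv2.imwrite('pics/v2.png',np.hstack([cv2.resize(x,None,fx=6.6,fy=6.6,interpolation=cv2.INTER_CUBIC) for x in(a,b)]))
"
```

```text
hook (array([ 0.6118, -0.3945,  0.0512]), array([-0.1, -0. ]), array([0. , 0.1]))
rear (array([ 0.3792, -0.0979,  0.0533]), array([0.8, 0.3]), array([-0.3, -0.8]))
ferrule (array([ 0.4886, -0.2357,  0.0702]), array([1.9, 0.7]), array([-0.9, -2. ]))
fork left tip front (array([ 0.5488, -0.2803,  0.0843]), array([-0.5, -0.2]), array([0.2, 0.5]))
-0.05 [390.40138922 254.27824259] [373.3438285  290.66794995]
0 [406.18711087 251.80471154] [387.98821102 300.0953095 ]
0.05 [421.8028198  249.35840349] [402.82749188 309.64850664]
[[405.2648961  262.38548216]] [[-0.91  0.22 -0.36]
 [-0.42 -0.52  0.74]
 [-0.02  0.82  0.57]] [[-0.3   0.89 -0.36]
 [-0.95 -0.28  0.11]
 [-0.01  0.37  0.93]]
```

View pics/v2.png

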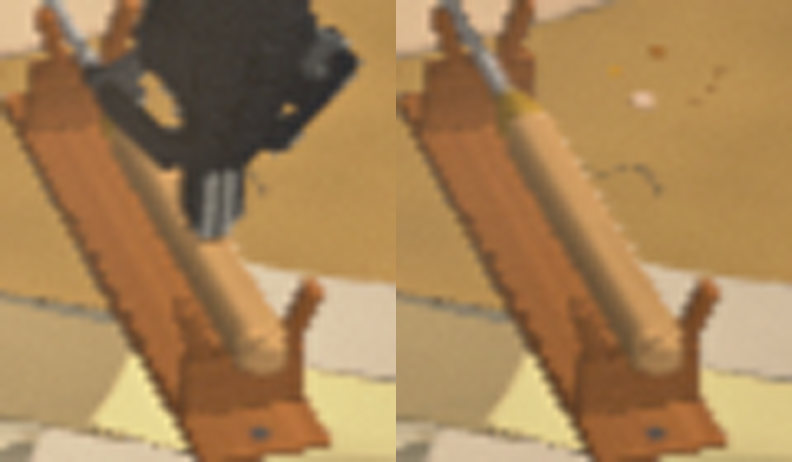

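The crop shows the shut fingertips ending at scene (407,261), centred on the handle and unoccluded. That looks as if they stand on or above the handle rather than round it. I'll feel downward gently.

Call:
{"name": "drive_tool", "arguments": {"steps": [[0.1,0,0,0,0],[0,0,0,0,0],[0,0,0,0,0]]}}

```text
time: 4.5
eef_pos: [0.4291, -0.1588, 0.0359]
tcp_rot: [-0.635, 0.31, 0.636, 0.31]
contact_force: [-0.8, 0.2, -0.4]
opening: 0.002
```

Call:
{"name": "drive_tool", "arguments": {"steps": [[0.1,0,0,0,0],[0,0,0,0,0],[0,0,0,0,0]]}}

```text
time: 4.8
eef_pos: [0.4291, -0.1588, 0.035]
tcp_rot: [-0.636, 0.31, 0.636, 0.31]
contact_force: [0.3, -0.8, 0.1]
opening: -0.003
```

Call:
{"name": "drive_tool", "arguments": {"steps": [[0.1,0,0,0,0],[0,0,0,0,0],[0,0,0,0,0]]}}

```text
time: 5.1
eef_pos: [0.4292, -0.1589, 0.0347]
tcp_rot: [-0.635, 0.31, 0.636, 0.31]
contact_force: [-2.1, 0.6, 6.3]
opening: 0.005
```

Contact shows at a reported z of 0.0347. The tips are on the handle top (0.068), so the reported TCP height reads about 33 mm low against the scene. I'll back off, open, and go down by feel relative to that touch.

Call:
{"name": "drive_tool", "arguments": {"steps": [[-1,0,0,0,0],[-1,0,0,0,1],[0,0,0,0,1],[0,0,0,0,1],[0,0,0,0,1],[0,0,0,0,1],[1,0,0,0,1],[1,0,0,0,1],[0.8,0,0,0,1],[0,0,0,0,1]]}}

```text
time: 6.1
eef_pos: [0.4276, -0.1579, 0.0239]
tcp_rot: [-0.634, 0.31, 0.637, 0.31]
contact_force: [-1.4, 0.5, -1.2]
opening: 1.0
```

Call:
{"name": "drive_tool", "arguments": {"steps": [[0.8,0,0,0,1],[0.8,0,0,0,1],[0.7,0,0,0,1],[0,0,0,0,1]]}}

```text
time: 6.5
eef_pos: [0.4282, -0.1583, 0.0017]
tcp_rot: [-0.635, 0.31, 0.636, 0.31]
contact_force: [-0.7, -0.0, -1.1]
opening: 0.999
```

```bash
python3 -c "
from st import *
status()"
```

```text
t 6.5 pos [ 0.4282 -0.1583  0.0017] yaw_y -141.99 xax [-0.0022  0.0014 -1.    ] F [-0.71 -0.04 -1.09] T [0.01 0.04 0.03] op 0.999 q [-0.58  0.08  2.23  0.    0.84  1.9 ]
```

Call:
{"name": "drive_tool", "arguments": {"steps": [[0,0,0,0,0],[0,0,0,0,0],[0,0,0,0,0],[0,0,0,0,0],[0,0,0,0,0],[0,0,0,0,0]], "force": 30}}

```text
time: 7.1
eef_pos: [0.4295, -0.159, 0.0034]
tcp_rot: [0.636, -0.31, -0.635, -0.31]
contact_force: [-0.5, 1.2, 1.8]
opening: 0.278
```

Call:
{"name": "drive_tool", "arguments": {"steps": [[0,0,0,0,0],[0,0,0,0,0],[0,0,0,0,0]], "force": 110}}

```text
time: 7.4
eef_pos: [0.4297, -0.1592, 0.0037]
tcp_rot: [0.636, -0.31, -0.635, -0.31]
contact_force: [0.1, 0.3, 4.7]
opening: 0.263
```

```bash
python3 -c "
from st import *
status()"
```

```text
t 7.4 pos [ 0.4297 -0.1592  0.0037] yaw_y -141.99 xax [ 1.1e-03 -7.0e-04 -1.0e+00] F [0.12 0.28 4.7 ] T [ 0.09  0.05 -0.  ] op 0.263 q [-0.58  0.07  2.22  0.    0.84  1.9 ]
```

Gripped (opening 22 mm). The mapping is now pole axis z = reported TCP z + 0.051. Lift and turn next.

Call:
{"name": "drive_tool", "arguments": {"steps": [[-0.3,0,0,0,0],[-1,0,0,0,0],[-3,0,0,0,0],[-4.2,0,0,0,0],[-4.2,0,0,0,0],[-4.2,0,0,0,0],[-4.2,0,0,0,0],[-4.2,0,0,0,0],[-4.2,0,0,0,0],[-4.2,0,0,0,0]]}}

```text
time: 8.4
eef_pos: [0.4283, -0.1582, 0.3414]
tcp_rot: [-0.635, 0.31, 0.636, 0.31]
contact_force: [0.6, -0.2, -1.4]
opening: 0.263
```

Call:
{"name": "drive_tool", "arguments": {"steps": [[-1,0,0,-4,0],[0,0,0,-8,0],[0,0,0,-8,0],[0,0,0,-8,0],[0,0,0,-8,0],[0,0,0,-8,0],[0,0,0,-6,0],[0,0,0,-3.2,0],[0,0,0,0,0],[0,0,0,0,0]]}}

```text
time: 9.4
eef_pos: [0.4287, -0.1586, 0.3497]
tcp_rot: [-0.707, -0.007, 0.707, -0.007]
contact_force: [0.5, 0.1, -1.2]
opening: 0.264
```

```bash
python3 -c "
from st import *
status([.47,.0372,.349])"
```

```text
t 9.4 pos [ 0.4287 -0.1586  0.3497] yaw_y -88.86 xax [-8.e-04  4.e-04 -1.e+00] F [ 0.51  0.06 -1.23] T [0.02 0.1  0.03] op 0.264 q [-0.58 -0.29  1.88 -0.    1.55  0.97]
delta tool cm [  0.07 -19.5   -4.51]
```

Call:
{"name": "drive_tool", "arguments": {"steps": [[0,-3.5,-0.5,0,0],[0,-4,-0.5,0,0],[0,-4,-0.5,0,0],[0,-4,-0.5,0,0],[0,-3,-0.5,0,0],[0,-1,-0.5,0,0],[1,0,-0.5,0,0],[1,0,-0.5,0,0],[0,0,0,0,0],[0,0,0,0,0]]}}

```text
time: 10.4
eef_pos: [0.4648, 0.0359, 0.3289]
tcp_rot: [-0.706, -0.007, 0.708, -0.007]
contact_force: [0.5, -0.1, -1.4]
opening: 0.262
```

```bash
cat > o4.py <<'E'
import sys; from ov import *; from st import status
tag=sys.argv[1]
s2,t2=snap('scene','s'+tag),snap('top','t'+tag)
st=status(); r=R.from_quat(st['tcp_rot']).as_matrix(); hd=-r[:,2]; o=st['eef_pos']+[0,0,.0513]
P=lambda x,z: o+hd*x+np.array([0,0,z])
pc=np.load('pc.npy')
th=np.linspace(0,2*np.pi,40); c40,s40=np.cos(np.radians(40)),np.sin(np.radians(40)); SL=float(sys.argv[2])
def ring(sl,r=.0265):
    return W(pc,np.c_[-.155+sl*c40-.053*s40-s40*r*np.sin(th),r*np.cos(th),.12+sl*s40+.053*c40+c40*r*np.sin(th)])
rg=ring(SL); print('eye',rg[:-1].mean(0),'crook',P(.288,-.008),'axis',hd)
out=[]
for c,n,off in((s2,'s',(215,155)),(t2,'t',(245,130))):
    im=crop(n+tag,*off,80,90,5)
    raw=im.copy()
    draw(im,c,off,5,rg,(0,0,255)); draw(im,c,off,5,np.array([P(.1,0),P(.3015,0),P(.3015,-.026)]),(255,0,0))
    out+=[raw,im]
cv2.imwrite(f'pics/v{tag}.png',cv2.resize(np.vstack([np.hstack(out[:2]),np.hstack(out[2:])]),(533,600)))
E
python3 o4.py 3 .281|tail -3
```

```text
eye local [0.05209233 0.00437221 0.31259796]
t 10.5 pos [0.4651 0.0361 0.3301] yaw_y -88.88 xax [-1.e-04 -1.e-04 -1.e+00] F [ 0.64  0.59 -0.93] T [-0.04  0.06  0.01] op 0.262 q [-0.14 -0.26  1.89 -0.    1.51  1.41]
eye [0.82220707 0.04472003 0.34122367] crook [0.75304862 0.04171219 0.37336784] axis [ 9.99810450e-01  1.94693611e-02 -8.70724050e-05]
```

View pics/v3.png

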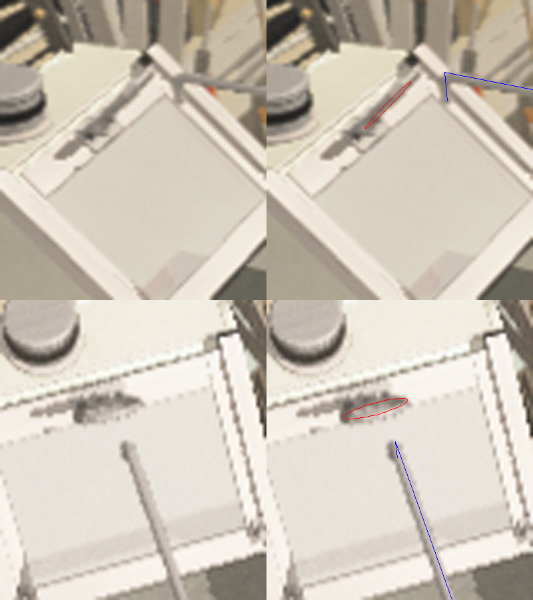

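```bash
python3 - <<'E'
from h import *
s,t=load('s3') if 0 else read_camera('scene'),read_camera('top')
a=(268.1,178.4);b=(283.1,174.4)
x=tri(s,a,t,b);print(x,proj(s,x)-a,proj(t,x)-b)
o=np.array([.4651,.0361,.3814]);h=np.array([.99981,.01947,0])
print('pred',o+h*.303)
E
```

```text
[0.76431043 0.04411503 0.37550702] [[0.47368873 0.21962136]] [[-0.27514007 -0.45051918]]
pred [0.76804243 0.04199941 0.3814    ]
```

Call:
{"name": "drive_tool", "arguments": {"steps": [[1,-0.1,0,0,0],[1,0,0,0,0],[0.9,0,0,0,0],[0,0,-0.5,0,0],[0,0,-1,0,0],[0,0,-0.5,0,0],[0,0,0,0,0]]}}

```text
time: 11.3
eef_pos: [0.486, 0.0383, 0.3014]
tcp_rot: [0.707, 0.007, -0.707, 0.008]
contact_force: [-0.8, -0.3, -1.4]
opening: 0.264
```

Call:
{"name": "drive_tool", "arguments": {"steps": [[0,0,-0.8,0,0],[0,0,-0.8,0,0],[0,0,-0.4,0,0],[0,0,0,0,0]]}}

```text
time: 11.7
eef_pos: [0.5055, 0.0387, 0.3009]
tcp_rot: [-0.707, -0.007, 0.707, -0.007]
contact_force: [0.1, -0.6, -1.6]
opening: 0.264
```

Call:
{"name": "drive_tool", "arguments": {"steps": [[0,0,-0.8,0,0],[0,0,-0.6,0,0],[0,0,0,0,0]]}}

```text
time: 12.0
eef_pos: [0.5196, 0.039, 0.3009]
tcp_rot: [-0.707, -0.007, 0.707, -0.007]
contact_force: [-0.9, 0.3, -0.6]
opening: 0.263
```

```bash
python3 o4.py 4 .281|tail -2
```

```text
t 12.1 pos [0.5191 0.0391 0.3009] yaw_y -88.79 xax [-5.e-04  0.e+00 -1.e+00] F [ 0.46  0.38 -0.91] T [0.04 0.09 0.02] op 0.264 q [-0.12 -0.12  1.83 -0.    1.44  1.43]
eye [0.82220707 0.04472003 0.34122367] crook [0.80698883 0.04516337 0.34406607] axis [ 9.99777201e-01  2.11031404e-02 -4.52993585e-04]
```

View pics/v4.png

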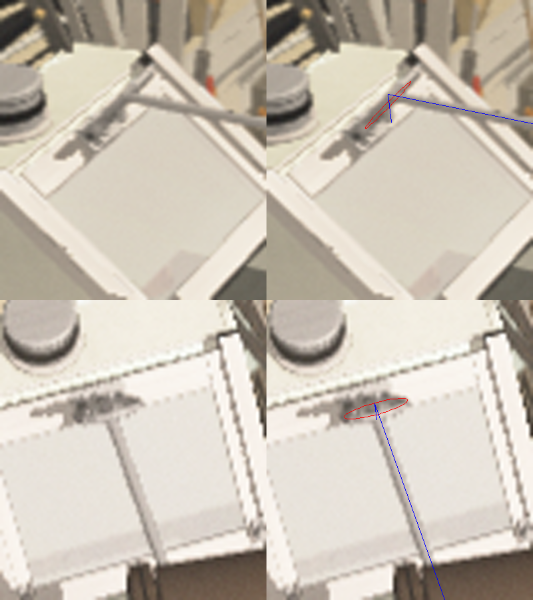

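The top view shows the rod passing under the ring's upper wire, about central (crop (110,422)), with the hook inside the hole. Feeling upward for the upper wire.

Call:
{"name": "drive_tool", "arguments": {"steps": [[-0.2,0,0,0,0],[-0.2,0,0,0,0],[0,0,0,0,0],[0,0,0,0,0]]}}

```text
time: 12.5
eef_pos: [0.519, 0.0391, 0.3053]
tcp_rot: [0.707, 0.007, -0.707, 0.007]
contact_force: [-0.6, 0.3, -1.5]
opening: 0.262
```

Call:
{"name": "drive_tool", "arguments": {"steps": [[-0.1,0,0,0,0],[0,0,0,0,0],[0,0,0,0,0]]}}

```text
time: 12.8
eef_pos: [0.519, 0.0391, 0.306]
tcp_rot: [-0.707, -0.007, 0.707, -0.007]
contact_force: [-0.4, -0.1, -1.6]
opening: 0.263
```

Call:
{"name": "drive_tool", "arguments": {"steps": [[-0.1,0,0,0,0],[0,0,0,0,0],[0,0,0,0,0]]}}

```text
time: 13.1
eef_pos: [0.519, 0.0391, 0.3071]
tcp_rot: [0.707, 0.007, -0.707, 0.007]
contact_force: [-0.3, 0.4, -1.7]
opening: 0.265
```

Call:
{"name": "drive_tool", "arguments": {"steps": [[-0.1,0,0,0,0],[0,0,0,0,0],[0,0,0,0,0]]}}

```text
time: 13.4
eef_pos: [0.519, 0.0391, 0.3081]
tcp_rot: [0.707, 0.007, -0.707, 0.007]
contact_force: [0.2, -0.0, -2.3]
opening: 0.262
```

Call:
{"name": "drive_tool", "arguments": {"steps": [[-0.1,0,0,0,0],[0,0,0,0,0],[0,0,0,0,0]]}}

```text
time: 13.7
eef_pos: [0.519, 0.0391, 0.3091]
tcp_rot: [0.707, 0.007, -0.707, 0.007]
contact_force: [0.1, 0.4, -1.1]
opening: 0.26
```

```bash
python3 -c "
from st import *
status()"
```

```text
t 13.7 pos [0.519  0.0391 0.3091] yaw_y -88.79 xax [ 1.e-04 -0.e+00 -1.e+00] F [ 0.07  0.43 -1.05] T [0.03 0.1  0.03] op 0.26 q [-0.12 -0.13  1.81  0.    1.45  1.43]
```

Call:
{"name": "drive_tool", "arguments": {"steps": [[-0.1,0,0,0,0],[0,0,0,0,0],[0,0,0,0,0]]}}

```text
time: 14.0
eef_pos: [0.519, 0.0391, 0.3101]
tcp_rot: [0.707, 0.007, -0.707, 0.007]
contact_force: [-0.1, -0.2, -1.7]
opening: 0.263
```

Call:
{"name": "drive_tool", "arguments": {"steps": [[-0.1,0,0,0,0],[0,0,0,0,0],[0,0,0,0,0]]}}

```text
time: 14.3
eef_pos: [0.519, 0.0391, 0.3111]
tcp_rot: [0.707, 0.007, -0.707, 0.007]
contact_force: [-0.1, 0.6, -2.1]
opening: 0.267
```

```bash
python3 -c "
from st import *
status()"
```

```text
t 14.3 pos [0.519  0.0391 0.3111] yaw_y -88.79 xax [ 1.e-04 -0.e+00 -1.e+00] F [-0.15  0.57 -2.07] T [-0.03  0.11 -0.02] op 0.267 q [-0.12 -0.13  1.81  0.    1.46  1.43]
```

Call:
{"name": "drive_tool", "arguments": {"steps": [[-0.1,0,0,0,0],[0,0,0,0,0],[0,0,0,0,0]]}}

```text
time: 14.6
eef_pos: [0.519, 0.0391, 0.3121]
tcp_rot: [0.707, 0.007, -0.707, 0.007]
contact_force: [-0.2, -1.2, -1.2]
opening: 0.259
```

Call:
{"name": "drive_tool", "arguments": {"steps": [[-0.1,0,0,0,0],[0,0,0,0,0],[0,0,0,0,0]]}}

```text
time: 14.9
eef_pos: [0.519, 0.0391, 0.3131]
tcp_rot: [0.707, 0.007, -0.707, 0.007]
contact_force: [0.7, 0.5, -1.0]
opening: 0.263
```

```bash
python3 -c "
from st import *
status()"
```

```text
t 14.9 pos [0.519  0.0391 0.3131] yaw_y -88.79 xax [ 1.e-04  0.e+00 -1.e+00] F [ 0.72  0.46 -1.01] T [ 0.06  0.12 -0.02] op 0.263 q [-0.12 -0.13  1.81  0.    1.46  1.43]
```

Call:
{"name": "drive_tool", "arguments": {"steps": [[-0.1,0,0,0,0],[0,0,0,0,0],[0,0,0,0,0]]}}

```text
time: 15.2
eef_pos: [0.519, 0.0391, 0.3141]
tcp_rot: [0.707, 0.007, -0.707, 0.007]
contact_force: [0.0, 0.2, -1.1]
opening: 0.265
```

Call:
{"name": "drive_tool", "arguments": {"steps": [[-0.1,0,0,0,0],[0,0,0,0,0],[0,0,0,0,0]]}}

```text
time: 15.5
eef_pos: [0.519, 0.0391, 0.315]
tcp_rot: [-0.707, -0.007, 0.707, -0.007]
contact_force: [0.2, 0.4, -1.0]
opening: 0.265
```

```bash
python3 -c "
from st import *
status()
snap('scene','s5');snap('top','t5')"
```

```text
t 15.5 pos [0.519  0.0391 0.315 ] yaw_y -88.79 xax [-2.e-04  0.e+00 -1.e+00] F [ 0.22  0.38 -1.01] T [-0.    0.16  0.03] op 0.265 q [-0.12 -0.13  1.81 -0.    1.46  1.43]
```

Call:
{"name": "drive_tool", "arguments": {"steps": [[-0.1,0,0,0,0],[0,0,0,0,0],[0,0,0,0,0]]}}

```text
time: 15.9
eef_pos: [0.5189, 0.0391, 0.3158]
tcp_rot: [-0.707, -0.007, 0.707, -0.007]
contact_force: [1.2, -0.9, -0.9]
opening: 0.264
```

```bash
python3 -c "
from st import *
status()"
```

```text
t 15.9 pos [0.5189 0.0391 0.3158] yaw_y -88.79 xax [-5.e-04  0.e+00 -1.e+00] F [ 1.21 -0.91 -0.89] T [-0.04  0.2  -0.  ] op 0.264 q [-0.12 -0.13  1.8  -0.    1.46  1.43]
```

Call:
{"name": "drive_tool", "arguments": {"steps": [[-0.15,0,0,0,0],[0,0,0,0,0],[0,0,0,0,0]]}}

```text
time: 16.2
eef_pos: [0.5188, 0.0391, 0.3171]
tcp_rot: [-0.707, -0.008, 0.707, -0.007]
contact_force: [1.4, 0.5, -3.5]
opening: 0.262
```

```bash
python3 -c "
from st import *
status();snap('scene','s6');status();snap('top','t6');status()"
```

```text
t 16.2 pos [0.5188 0.0391 0.3171] yaw_y -88.79 xax [-1.e-03  1.e-04 -1.e+00] F [ 1.35  0.55 -3.47] T [0.   0.4  0.01] op 0.262 q [-0.12 -0.13  1.8   0.    1.47  1.43]
t 16.25 pos [0.5188 0.0391 0.3172] yaw_y -88.79 xax [-9.e-04  1.e-04 -1.e+00] F [ 0.69  0.78 -2.43] T [-0.    0.39  0.04] op 0.27 q [-0.12 -0.13  1.8  -0.    1.47  1.43]
t 16.3 pos [0.5188 0.0391 0.3172] yaw_y -88.79 xax [-8.e-04  0.e+00 -1.e+00] F [ 0.39 -0.43 -3.5 ] T [0.01 0.43 0.03] op 0.263 q [-0.12 -0.13  1.8  -0.    1.47  1.43]
```

Contact with the upper wire is clear: the torque rose to 0.4 N m, with onset near z 0.3155. Dropping to about 0.314 and advancing through.

Call:
{"name": "drive_tool", "arguments": {"steps": [[0.3,0,0,0,0],[0,0,0,0,0],[0,0,-0.3,0,0],[0,0,-0.3,0,0],[0,0,0,0,0]]}}

```text
time: 16.8
eef_pos: [0.5255, 0.0392, 0.3148]
tcp_rot: [0.707, 0.007, -0.707, 0.007]
contact_force: [-0.5, -0.8, -1.1]
opening: 0.261
```

```bash
python3 -c "
from st import *
status()"
```

```text
t 16.8 pos [0.5255 0.0392 0.3148] yaw_y -88.79 xax [ 8.e-04 -0.e+00 -1.e+00] F [-0.5  -0.81 -1.1 ] T [-0.    0.1  -0.01] op 0.261 q [-0.12 -0.11  1.79  0.    1.46  1.43]
```

Call:
{"name": "drive_tool", "arguments": {"steps": [[0.07,0,-0.3,0,0],[0,0,-0.3,0,0],[0,0,0,0,0]]}}

```text
time: 17.1
eef_pos: [0.5314, 0.0393, 0.3137]
tcp_rot: [0.707, 0.007, -0.707, 0.007]
contact_force: [-0.0, 0.2, -1.4]
opening: 0.259
```

Call:
{"name": "drive_tool", "arguments": {"steps": [[0,0,-0.3,0,0],[0,0,-0.2,0,0],[0,0,0,0,0]]}}

```text
time: 17.4
eef_pos: [0.5362, 0.0394, 0.3138]
tcp_rot: [-0.707, -0.007, 0.707, -0.007]
contact_force: [0.2, 0.2, -1.5]
opening: 0.258
```

```bash
python3 -c "
from st import *
status()"
```

```text
t 17.4 pos [0.5362 0.0394 0.3138] yaw_y -88.79 xax [-0. -0. -1.] F [ 0.21  0.22 -1.54] T [ 0.    0.09 -0.06] op 0.258 q [-0.12 -0.09  1.77 -0.    1.46  1.43]
```

Call:
{"name": "drive_tool", "arguments": {"steps": [[0,0,-0.3,0,0],[0,0,-0.2,0,0],[0,0,0,0,0]]}}

```text
time: 17.7
eef_pos: [0.5412, 0.0395, 0.3138]
tcp_rot: [-0.707, -0.007, 0.707, -0.007]
contact_force: [0.3, -0.1, -1.1]
opening: 0.266
```

Call:
{"name": "drive_tool", "arguments": {"steps": [[0,0,-0.3,0,0],[0,0,-0.2,0,0],[0,0,0,0,0]]}}

```text
time: 18.0
eef_pos: [0.5462, 0.0396, 0.3138]
tcp_rot: [-0.707, -0.007, 0.707, -0.007]
contact_force: [-0.0, 0.5, -1.1]
opening: 0.264
```

Call:
{"name": "drive_tool", "arguments": {"steps": [[0,0,-0.3,0,0],[0,0,-0.2,0,0],[0,0,0,0,0]]}}

```text
time: 18.3
eef_pos: [0.5512, 0.0397, 0.3138]
tcp_rot: [-0.707, -0.007, 0.707, -0.007]
contact_force: [0.6, -0.9, -2.3]
opening: 0.261
```

```bash
python3 -c "
from st import *
status()"
```

```text
t 18.3 pos [0.5512 0.0397 0.3138] yaw_y -88.79 xax [-1.e-04 -0.e+00 -1.e+00] F [ 0.55 -0.87 -2.3 ] T [ 0.05  0.09 -0.01] op 0.261 q [-0.11 -0.05  1.74 -0.    1.46  1.44]
```

Call:
{"name": "drive_tool", "arguments": {"steps": [[0,0,-0.3,0,0],[0,0,-0.2,0,0],[0,0,0,0,0],[0.1,0,0,0,0],[0.2,0,0,0,0],[0,0,0,0,0]]}}

```text
time: 18.9
eef_pos: [0.5557, 0.0399, 0.3103]
tcp_rot: [-0.707, -0.007, 0.707, -0.007]
contact_force: [-0.5, 0.3, -1.3]
opening: 0.264
```

```bash
python3 -c "
from st import *
status()"
```

```text
t 18.9 pos [0.5557 0.0399 0.3103] yaw_y -88.79 xax [-9.e-04  1.e-04 -1.e+00] F [-0.45  0.26 -1.26] T [0.01 0.12 0.  ] op 0.264 q [-0.11 -0.04  1.73  0.    1.45  1.44]
```

Call:
{"name": "drive_tool", "arguments": {"steps": [[0.4,0,0,0,0],[0.4,0,0,0,0],[0.3,0,0,0,0],[0.3,0,0,0,0],[0,0,0,0,0]]}}

```text
time: 19.4
eef_pos: [0.5561, 0.0399, 0.2965]
tcp_rot: [0.707, 0.007, -0.707, 0.007]
contact_force: [0.9, 0.1, -1.5]
opening: 0.261
```

Call:
{"name": "drive_tool", "arguments": {"steps": [[0,0,0.3,0,0],[0,0,0.3,0,0],[0,0,0,0,0]]}}

```text
time: 19.7
eef_pos: [0.5496, 0.0398, 0.2971]
tcp_rot: [0.707, 0.007, -0.707, 0.007]
contact_force: [-0.1, 0.6, -0.8]
opening: 0.265
```

Call:
{"name": "drive_tool", "arguments": {"steps": [[0,0,0.2,0,0],[0,0,0,0,0]]}}

```text
time: 19.9
eef_pos: [0.5478, 0.0397, 0.297]
tcp_rot: [0.707, 0.007, -0.707, 0.007]
contact_force: [0.3, 0.9, -1.0]
opening: 0.265
```

```bash
python3 -c "
from st import *
status()"
```

```text
t 19.9 pos [0.5478 0.0397 0.297 ] yaw_y -88.79 xax [ 2.e-04 -0.e+00 -1.e+00] F [ 0.26  0.88 -0.97] T [ 0.   -0.07 -0.  ] op 0.265 q [-0.11 -0.05  1.77  0.    1.43  1.44]
```

Call:
{"name": "drive_tool", "arguments": {"steps": [[-0.1,0,0.2,0,0],[0,0,0,0,0]]}}

```text
time: 20.1
eef_pos: [0.5458, 0.0397, 0.298]
tcp_rot: [-0.707, -0.007, 0.707, -0.007]
contact_force: [0.1, 0.2, -0.9]
opening: 0.267
```

```bash
python3 -c "
from st import *
status()"
```

```text
t 20.1 pos [0.5458 0.0397 0.298 ] yaw_y -88.79 xax [-2.e-04 -0.e+00 -1.e+00] F [ 0.11  0.22 -0.87] T [0.   0.08 0.02] op 0.267 q [-0.11 -0.06  1.77 -0.    1.43  1.44]
```

Call:
{"name": "drive_tool", "arguments": {"steps": [[0,0,0.2,0,0],[0,0,0,0,0]]}}

```text
time: 20.3
eef_pos: [0.5441, 0.0397, 0.298]
tcp_rot: [0.707, 0.008, -0.707, 0.007]
contact_force: [0.3, -0.3, -1.0]
opening: 0.26
```

```bash
python3 -c "
from st import *
status()"
```

```text
t 20.3 pos [0.5441 0.0397 0.298 ] yaw_y -88.78 xax [ 8.e-04  0.e+00 -1.e+00] F [ 0.28 -0.29 -0.97] T [ 0.06 -0.16  0.  ] op 0.26 q [-0.11 -0.06  1.78  0.    1.43  1.44]
```

Call:
{"name": "drive_tool", "arguments": {"steps": [[-0.05,0,0.2,0,0],[0,0,0,0,0]]}}

```text
time: 20.5
eef_pos: [0.5421, 0.0396, 0.2987]
tcp_rot: [0.707, 0.007, -0.707, 0.007]
contact_force: [0.3, -0.1, -0.4]
opening: 0.261
```

```bash
python3 -c "
from st import *
status()"
```

```text
t 20.5 pos [0.5421 0.0396 0.2987] yaw_y -88.79 xax [ 8.e-04 -0.e+00 -1.e+00] F [ 0.3  -0.08 -0.41] T [ 0.02 -0.31  0.09] op 0.261 q [-0.11 -0.07  1.78  0.    1.43  1.44]
```

Call:
{"name": "drive_tool", "arguments": {"steps": [[0,0,0.2,0,0],[0,0,0,0,0]]}}

```text
time: 20.7
eef_pos: [0.5399, 0.0396, 0.2986]
tcp_rot: [0.707, 0.007, -0.707, 0.007]
contact_force: [0.5, 1.1, 0.2]
opening: 0.262
```

```bash
python3 -c "
from st import *
status()"
```

```text
t 20.7 pos [0.5399 0.0396 0.2986] yaw_y -88.79 xax [ 2.e-04 -0.e+00 -1.e+00] F [0.47 1.13 0.2 ] T [ 0.03 -0.38 -0.01] op 0.262 q [-0.11 -0.07  1.78  0.    1.43  1.44]
```

Call:
{"name": "drive_tool", "arguments": {"steps": [[-0.3,0,0,0,0],[0,0,0.2,0,0],[0,0,0,0,0]]}}

```text
time: 21.0
eef_pos: [0.5378, 0.0395, 0.3015]
tcp_rot: [0.707, 0.008, -0.707, 0.007]
contact_force: [0.9, 0.4, -0.3]
opening: 0.265
```

```bash
python3 -c "
from st import *
status()"
```

```text
t 21.0 pos [0.5378 0.0395 0.3015] yaw_y -88.78 xax [ 1.e-04  1.e-04 -1.e+00] F [ 0.93  0.45 -0.32] T [ 0.05 -0.27  0.09] op 0.265 q [-0.11 -0.08  1.78  0.    1.44  1.43]
```

Call:
{"name": "drive_tool", "arguments": {"steps": [[0,0,0.3,0,0],[0,0,0,0,0],[0,0,0,0,0]]}}

```text
time: 21.3
eef_pos: [0.5349, 0.0395, 0.3015]
tcp_rot: [0.707, 0.007, -0.707, 0.007]
contact_force: [0.4, -0.5, -1.9]
opening: 0.265
```

```bash
python3 -c "
from st import *
status()"
```

```text
t 21.3 pos [0.5349 0.0395 0.3015] yaw_y -88.79 xax [ 0.  0. -1.] F [ 0.35 -0.54 -1.9 ] T [ 0.08 -0.32  0.02] op 0.265 q [-0.12 -0.09  1.79  0.    1.44  1.43]
```

```bash
cat > sh.py <<'E'
from st import *
# sash displacement (m, down the slope) by matching the lower sash rail against the first top picture
pc=np.load('pc.npy'); t=load('top0'); c40,s40=np.cos(np.radians(40)),np.sin(np.radians(40))
def P(s,y): return R.from_euler('z',pc[2]).apply([-.155+s*c40,y,.12+s*s40])+[pc[0],pc[1],0]
def strip(img,y):  # brightness along the slope at local y
    S=np.arange(-.02,.31,.0005); q=proj(t,np.array([P(a,y) for a in S])).astype(np.float32)
    g=cv2.cvtColor(img,cv2.COLOR_BGR2GRAY).astype(np.float32)
    return S,cv2.remap(g,q[:,0].reshape(1,-1),q[:,1].reshape(1,-1),cv2.INTER_LINEAR)[0]
def edge(img):
    out=[]
    for y in np.arange(.03,.09,.004):
        S,v=strip(img,y); d=np.gradient(cv2.GaussianBlur(v.reshape(1,-1),(0,0),4)[0]); m=(S>.0)&(S<.16); out.append(S[m][np.argmax(d[m])])
    return np.median(out)
def sash(tag):
    c=snap('top',tag); a=cv2.imread('pics/top0.png');b=cv2.imread(f'pics/{tag}.png')
    print('rail edge first %.4f now %.4f  down by %.1f mm'%(edge(a),edge(b),1e3*(edge(a)-edge(b))))
def avg(n=6):
    L=[]
    for _ in range(n): read_camera('top'); x=readout.get_state(); L.append(np.r_[x['contact_force'],x['wrist_torque']])
    print('avg F,T',np.mean(L,0).round(2))
E
python3 -c "
from sh import *
for g in('top0','t3','t4','t6'): print(g,edge(cv2.imread('pics/'+g+'.png')))
avg();sash('t7');status()"
```

```text
top0 0.11650000000000012
t3 0.11650000000000012
t4 0.11650000000000012
t6 0.11700000000000012
avg F,T [ 0.32  0.08 -0.11  0.04 -0.33  0.07]
rail edge first 0.1165 now 0.1125  down by 4.0 mm
t 21.65 pos [0.535  0.0395 0.3013] yaw_y -88.78 xax [-1.e-04  1.e-04 -1.e+00] F [ 0.84  1.09 -0.39] T [ 0.04 -0.36  0.05] op 0.263 q [-0.12 -0.08  1.79  0.    1.44  1.43]
```

The sash rail has moved 4 mm down with a light load, so the hook is in. Pulling steadily down the slope.

Call:
{"name": "drive_tool", "arguments": {"steps": [[0.13,0,0.15,0,0],[0.19,0,0.23,0,0],[0.19,0,0.23,0,0],[0.19,0,0.23,0,0],[0.13,0,0.15,0,0],[0,0,0,0,0]]}}

```text
time: 22.25
eef_pos: [0.5246, 0.0392, 0.2927]
tcp_rot: [-0.707, -0.007, 0.707, -0.007]
contact_force: [0.3, 0.2, -0.6]
opening: 0.264
```

```bash
python3 -c "
from sh import *
avg(3);sash('t8');status()"
```

```text
avg F,T [ 1.79  0.35 -0.55  0.05 -0.4   0.07]
rail edge first 0.1165 now 0.0990  down by 17.5 mm
t 22.45 pos [0.5247 0.0392 0.2929] yaw_y -88.79 xax [-0.0012 -0.     -1.    ] F [ 0.9   0.69 -0.82] T [ 0.05 -0.28  0.13] op 0.262 q [-0.12 -0.1   1.82 -0.    1.42  1.43]
```

Call:
{"name": "drive_tool", "arguments": {"steps": [[0.13,0,0.15,0,0],[0.19,0,0.23,0,0],[0.19,0,0.23,0,0],[0.19,0,0.23,0,0],[0.19,0,0.23,0,0],[0.19,0,0.23,0,0],[0.19,0,0.23,0,0],[0.19,0,0.23,0,0],[0.13,0,0.15,0,0],[0,0,0,0,0]]}}

```text
time: 23.45
eef_pos: [0.5056, 0.0389, 0.2769]
tcp_rot: [-0.707, -0.007, 0.707, -0.007]
contact_force: [3.1, 0.8, -0.8]
opening: 0.263
```

```bash
python3 -c "
from sh import *
avg(3);sash('t9');status()"
```

```text
avg F,T [ 2.02  0.4  -0.85  0.09 -0.44  0.16]
rail edge first 0.1165 now 0.0740  down by 42.5 mm
t 23.65 pos [0.5056 0.0389 0.2771] yaw_y -88.78 xax [-1.2e-03  1.0e-04 -1.0e+00] F [ 0.74  1.05 -0.67] T [ 0.14 -0.39  0.22] op 0.264 q [-0.12 -0.14  1.89 -0.    1.4   1.43]
```

Call:
{"name": "drive_tool", "arguments": {"steps": [[0.13,0,0.15,0,0],[0.13,0,0.15,0,0],[0.13,0,0.15,0,0],[0,0,0,0,0]]}}

```text
time: 24.05
eef_pos: [0.5015, 0.0385, 0.2735]
tcp_rot: [0.707, 0.007, -0.707, 0.007]
contact_force: [0.8, -0.1, 0.4]
opening: 0.267
```

Call:
{"name": "drive_tool", "arguments": {"steps": [[0.13,0,0.15,0,0],[0.13,0,0.15,0,0],[0.13,0,0.15,0,0],[0,0,0,0,0]]}}

```text
time: 24.45
eef_pos: [0.4969, 0.0385, 0.2694]
tcp_rot: [0.707, 0.007, -0.707, 0.007]
contact_force: [1.2, -0.8, 1.1]
opening: 0.265
```

```bash
python3 -c "
from sh import *
avg(2);sash('t10');status()"
```

```text
avg F,T [ 1.43 -0.2   2.46 -0.15 -1.   -0.25]
rail edge first 0.1165 now 0.0645  down by 52.0 mm
t 24.6 pos [0.4969 0.0385 0.2695] yaw_y -88.81 xax [ 0.e+00 -2.e-04 -1.e+00] F [ 0.48 -0.94  1.01] T [-0.14 -0.95 -0.26] op 0.262 q [-0.13 -0.16  1.92 -0.    1.39  1.42]
```

Call:
{"name": "drive_tool", "arguments": {"steps": [[0,0,0.15,0,0],[0,0,0.15,0,0],[0,0,0,0,0]]}}

```text
time: 24.9
eef_pos: [0.4935, 0.0386, 0.2688]
tcp_rot: [-0.707, -0.007, 0.708, -0.007]
contact_force: [3.1, -0.6, -0.2]
opening: 0.265
```

```bash
python3 -c "
from sh import *
avg(3);sash('t11');status()"
```

```text
avg F,T [ 2.31 -1.19  0.02 -0.11 -0.71 -0.23]
rail edge first 0.1165 now 0.0600  down by 56.5 mm
t 25.1 pos [0.4936 0.0386 0.2689] yaw_y -88.79 xax [-1.6e-03  1.0e-04 -1.0e+00] F [ 0.62 -1.66  0.31] T [-0.12 -0.66 -0.24] op 0.265 q [-0.13 -0.17  1.92 -0.    1.39  1.42]
```

Call:
{"name": "drive_tool", "arguments": {"steps": [[0.05,0,0.15,0,0],[0.1,0,0.15,0,0],[0.1,0,0.15,0,0],[0,0,0,0,0]]}}

```text
time: 25.5
eef_pos: [0.4889, 0.0386, 0.2665]
tcp_rot: [-0.707, -0.008, 0.708, -0.007]
contact_force: [1.6, -0.7, -0.1]
opening: 0.263
```

```bash
python3 -c "
from sh import *
avg(3);sash('t12');status()"
```

```text
avg F,T [ 0.6  -0.21  0.03 -0.02 -0.46 -0.06]
rail edge first 0.1165 now 0.0545  down by 62.0 mm
t 25.7 pos [0.489  0.0386 0.2668] yaw_y -88.76 xax [-1.4e-03  2.0e-04 -1.0e+00] F [0.18 0.11 0.82] T [ 0.02 -0.41 -0.03] op 0.266 q [-0.13 -0.18  1.94  0.    1.38  1.42]
```

Call:
{"name": "drive_tool", "arguments": {"steps": [[0.12,0,0.15,0,0],[0.12,0,0.15,0,0],[0.12,0,0.15,0,0],[0,0,0,0,0]]}}

```text
time: 26.1
eef_pos: [0.4855, 0.0384, 0.2637]
tcp_rot: [0.708, 0.007, -0.706, 0.008]
contact_force: [1.9, -0.2, 1.2]
opening: 0.266
```

```bash
python3 -c "
from sh import *
avg(3);sash('t13');status()"
```

```text
avg F,T [ 2.27  0.28  1.09  0.02 -1.11  0.04]
rail edge first 0.1165 now 0.0515  down by 65.0 mm
t 26.3 pos [0.4853 0.0383 0.2638] yaw_y -88.79 xax [ 1.2e-03 -1.0e-04 -1.0e+00] F [ 2.18 -0.25  1.23] T [ 0.06 -1.1   0.01] op 0.264 q [-0.13 -0.19  1.95  0.    1.38  1.42]
```

Call:
{"name": "drive_tool", "arguments": {"steps": [[0,0,0.15,0,0],[0.05,0,0.15,0,0],[0,0,0,0,0]]}}

```text
time: 26.6
eef_pos: [0.4825, 0.0383, 0.2633]
tcp_rot: [0.708, 0.007, -0.706, 0.007]
contact_force: [3.0, -0.4, 1.3]
opening: 0.262
```

```bash
python3 -c "
from sh import *
avg(3);sash('t14');status()"
```

```text
avg F,T [ 3.06  0.15  2.25  0.04 -1.62 -0.04]
rail edge first 0.1165 now 0.0515  down by 65.0 mm
t 26.8 pos [0.4824 0.0383 0.2632] yaw_y -88.8 xax [ 1.5e-03 -1.0e-04 -1.0e+00] F [2.56 0.39 1.31] T [ 0.   -1.67 -0.07] op 0.261 q [-0.13 -0.19  1.96  0.    1.38  1.42]
```

```bash
cat > rod.py <<'E'
from sh import *
# image offset of the rod from its straight model, as a difference against picture 0 (rod absent): scene vertical -> height
def rod(tag):
    st=readout.get_state(); hd=-R.from_quat(st['tcp_rot']).as_matrix()[:,2]; o=st['eef_pos']+[0,0,.0513]
    for n,ax in(('scene',np.array([0,0,1.])),('top',np.cross([0,0,1],hd))):
        c=snap(n,n+tag); a=cv2.imread(f'pics/{n}0.png').astype(np.float32); b=cv2.imread(f'pics/{n}{tag}.png').astype(np.float32)
        d=cv2.GaussianBlur(np.abs(a-b).sum(2),(0,0),.6); K=np.arange(-.03,.0301,.0005); res=[]
        for x in np.arange(.13,.301,.017):
            q=proj(c,o+hd*x+K[:,None]*ax).astype(np.float32)
            v=cv2.remap(d,q[:,:1].T,q[:,1:].T,cv2.INTER_LINEAR)[0]; w=np.clip(v-.5*v.max(),0,None)
            res.append((round(x,3),round(1e3*(w@K)/w.sum(),1),int(v.max())))
        print(n,res)
E
python3 -c "
from rod import *
rod('A')"
```

```text
scene [(np.float64(0.13), np.float64(-0.9), 165), (np.float64(0.147), np.float64(4.6), 143), (np.float64(0.164), np.float64(4.4), 176), (np.float64(0.181), np.float64(4.3), 175), (np.float64(0.198), np.float64(-16.4), 220), (np.float64(0.215), np.float64(2.9), 206), (np.float64(0.232), np.float64(1.1), 197), (np.float64(0.249), np.float64(1.6), 123), (np.float64(0.266), np.float64(2.9), 159), (np.float64(0.283), np.float64(7.4), 139), (np.float64(0.3), np.float64(-12.3), 199)]
top [(np.float64(0.13), np.float64(-8.4), 265), (np.float64(0.147), np.float64(-8.9), 247), (np.float64(0.164), np.float64(-1.0), 171), (np.float64(0.181), np.float64(-1.2), 173), (np.float64(0.198), np.float64(3.0), 242), (np.float64(0.215), np.float64(2.7), 144), (np.float64(0.232), np.float64(4.2), 165), (np.float64(0.249), np.float64(3.3), 176), (np.float64(0.266), np.float64(3.2), 177), (np.float64(0.283), np.float64(1.9), 318), (np.float64(0.3), np.float64(15.4), 294)]
```

Call:
{"name": "drive_tool", "arguments": {"steps": [[-0.2,0,0.1,0,0],[-0.2,0,0.1,0,0],[0,0,0,0,0]]}}

```text
time: 27.2
eef_pos: [0.4787, 0.0384, 0.2664]
tcp_rot: [-0.706, -0.008, 0.708, -0.008]
contact_force: [-0.6, 0.7, 3.1]
opening: 0.265
```

```bash
python3 -c "
from sh import *
avg(3);sash('t15');status()"
```

```text
avg F,T [-1.27  0.24  2.23  0.02 -0.82  0.02]
rail edge first 0.1165 now 0.0515  down by 65.0 mm
t 27.4 pos [0.4789 0.0384 0.2662] yaw_y -88.78 xax [-3.2e-03  1.0e-04 -1.0e+00] F [-2.15  0.34  2.84] T [ 0.01 -0.79  0.05] op 0.265 q [-0.13 -0.2   1.96 -0.    1.39  1.42]
```

The rail has held at 65.0 mm for three steps while the tool moved on, so it may already be home. Easing off to test.

Call:
{"name": "drive_tool", "arguments": {"steps": [[-0.2,0,-0.1,0,0],[-0.2,0,-0.1,0,0],[-0.2,0,-0.2,0,0],[0,0,0,0,0]]}}

```text
time: 27.8
eef_pos: [0.484, 0.0384, 0.2725]
tcp_rot: [-0.707, -0.008, 0.707, -0.007]
contact_force: [0.1, -0.4, 0.1]
opening: 0.268
```

```bash
python3 -c "
from sh import *
avg(3);sash('t16');status()"
```

```text
avg F,T [ 0.15  0.    0.52  0.03 -0.46  0.04]
rail edge first 0.1165 now 0.0590  down by 57.5 mm
t 28.0 pos [0.484  0.0384 0.2724] yaw_y -88.79 xax [-5.e-04  1.e-04 -1.e+00] F [ 0.81  0.85 -0.44] T [ 0.06 -0.51  0.08] op 0.263 q [-0.13 -0.19  1.94  0.    1.4   1.42]
```

It's not latched: it rose back to 57.5 mm with the tool. I need to see how the hook sits.

```bash
python3 - <<'E'
from sh import *
pc=np.load('pc.npy')
st=readout.get_state(); hd=-R.from_quat(st['tcp_rot']).as_matrix()[:,2]; o=st['eef_pos']+[0,0,.0513]; hd=hd*[1,1,0]
th=np.linspace(0,2*np.pi,40)
SL=.284-.0575
rg=np.array([P(SL,0) + R.from_euler('z',pc[2]).apply([-s40*(.053+.006+.0265*np.sin(a)),.0265*np.cos(a),c40*(.059+.0265*np.sin(a))]) for a in th])
L=np.array([o+hd*.1,o+hd*.3015,o+hd*.3015-[0,0,.026]])
out=[]
for n,off in(('scene',(225,160)),('top',(240,150))):
    c=snap(n,n+'B'); im=cv2.imread(f'pics/{n}B.png'); k=5
    im=cv2.resize(im[off[1]:off[1]+60,off[0]:off[0]+80],None,fx=k,fy=k,interpolation=cv2.INTER_LANCZOS4); raw=im.copy()
    for pts,col in((rg,(0,0,255)),(L,(255,0,0))): cv2.polylines(im,[((proj(c,pts)-off+.5)*k).astype(int).reshape(-1,1,2)],False,col,1)
    out.append(np.vstack([raw,im]))
cv2.imwrite('pics/vB.png',np.hstack(out))
E
```

```text
(no output)
```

View pics/vB.png

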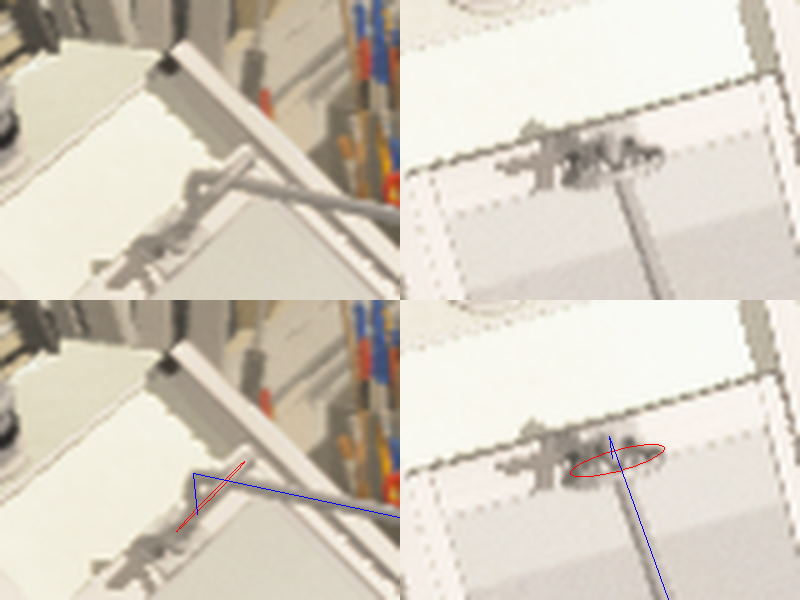

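The scene view shows the hook through the ring: ring from (180,240) to (255,155), rod crossing at about (222,183), hook end at (195,180) and beak behind the ring. I'll quantify the slack.

```bash
python3 - <<'E'
from sh import *
c=load('sceneB');t2=load('topB');pc=np.load('pc.npy');off=np.array([225,160])
SL=.284-.0575; Rz=R.from_euler('z',pc[2])
E_=lambda k,y=0:P(SL,0)+Rz.apply([-s40*(.059+k),y,c40*(.059+k)])
for n,k,y in(('centre',0,0),('bar',-.0265,0),('top',.0265,0),('left',0,.0265),('right',0,-.0265)): print(n,E_(k,y).round(4),((proj(c,E_(k,y))[0]-off+.5)*5).round(0), ((proj(t2,E_(k,y))[0]-[240,150]+.5)*5+[400,0]).round(0))
st=readout.get_state(); hd=-R.from_quat(st['tcp_rot']).as_matrix()[:,2]; o=st['eef_pos']+[0,0,.0513]
for x,z in((.25,0),(.28,0),(.297,0),(.3015,0),(.3015,-.026)): print(x,z,(o+hd*x+[0,0,z]).round(4),((proj(c,o+hd*x+[0,0,z])[0]-off+.5)*5).round(0))
a=(225+197/5-.5,160+180/5-.5); print('hook end at y=.044 plane:')
e,d=ray(c,*a); print(e+d*(.0444-e[1])/d[1])
a=(225+310/5-.5,160+195/5-.5); e,d=ray(c,*a); print('rod at px 310,195:',e+d*(.0435-e[1])/d[1])
a=(225+390/5-.5,160+208/5-.5); e,d=ray(c,*a); print('rod at px 390,208:',e+d*(.043-e[1])/d[1])
E
```

```text
centre [0.7766 0.0437 0.3108] [211. 197.] [617. 161.]
bar [0.7936 0.0441 0.2905] [187. 223.] [610. 152.]
top [0.7596 0.0434 0.3311] [235. 170.] [625. 169.]
left [0.776  0.0702 0.3108] [187. 220.] [571. 174.]
right [0.7772 0.0172 0.3108] [234. 174.] [664. 147.]
0.25 0 [0.7339 0.0437 0.3237] [278. 191.]
0.28 0 [0.7639 0.0443 0.3237] [229. 181.]
0.297 0 [0.7808 0.0446 0.3236] [201. 175.]
0.3015 0 [0.7853 0.0447 0.3236] [194. 174.]
0.3015 -0.026 [0.7853 0.0447 0.2976] [198. 215.]
hook end at y=.044 plane:
[0.78395712 0.0444     0.31985753]
rod at px 310,195: [0.71407867 0.0435     0.32579486]
rod at px 390,208: [0.66625167 0.043      0.32846581]
```

The numbers show the beak tip riding on top of the bar: my flat pulls lost hook depth, so it slipped when the catches resisted at 65 mm. I'll ease the sash back up under control, re-hook at full depth, then pull keeping the rod down on the bar.

Call:
{"name": "drive_tool", "arguments": {"steps": [[-0.2,0,-0.25,0,0],[-0.3,0,-0.35,0,0],[-0.3,0,-0.35,0,0],[-0.3,0,-0.35,0,0],[-0.3,0,-0.35,0,0],[-0.3,0,-0.35,0,0],[-0.3,0,-0.35,0,0],[-0.3,0,-0.35,0,0],[0,0,0,0,0]], "force": 120}}

```text
time: 29.0
eef_pos: [0.5115, 0.0389, 0.296]
tcp_rot: [0.707, 0.008, -0.707, 0.007]
contact_force: [0.7, -0.5, -0.6]
opening: 0.264
```

```bash
python3 -c "
from sh import *
sash('t17');avg(3);status()"
```

```text
rail edge first 0.1165 now 0.0950  down by 21.5 mm
avg F,T [ 0.75 -0.19 -1.04 -0.02 -0.19 -0.03]
t 29.2 pos [0.5111 0.039  0.2956] yaw_y -88.79 xax [ 4.e-04  1.e-04 -1.e+00] F [ 0.85  0.25 -1.12] T [ 0.02 -0.22  0.02] op 0.261 q [-0.12 -0.14  1.85  0.    1.43  1.43]
```

Call:
{"name": "drive_tool", "arguments": {"steps": [[-0.25,0,0,0,0],[-0.2,0,0,0,0],[0,0,0,0,0]]}}

```text
time: 29.5
eef_pos: [0.5108, 0.0389, 0.3004]
tcp_rot: [-0.707, -0.007, 0.707, -0.007]
contact_force: [-0.1, -0.0, -0.5]
opening: 0.26
```

```bash
python3 -c "
from rod import *
avg(3);sash('t18');rod('C');status()"
```

```text
avg F,T [-0.07 -0.56 -1.17 -0.    0.11  0.02]
rail edge first 0.1165 now 0.1015  down by 15.0 mm
scene [(np.float64(0.13), np.float64(0.6), 90), (np.float64(0.147), np.float64(-0.6), 178), (np.float64(0.164), np.float64(0.7), 157), (np.float64(0.181), np.float64(1.8), 118), (np.float64(0.198), np.float64(-0.0), 97), (np.float64(0.215), np.float64(-1.9), 229), (np.float64(0.232), np.float64(-1.4), 49), (np.float64(0.249), np.float64(-1.8), 222), (np.float64(0.266), np.float64(-2.2), 174), (np.float64(0.283), np.float64(2.0), 211), (np.float64(0.3), np.float64(-5.0), 276)]
top [(np.float64(0.13), np.float64(3.2), 281), (np.float64(0.147), np.float64(14.4), 389), (np.float64(0.164), np.float64(3.1), 239), (np.float64(0.181), np.float64(4.3), 166), (np.float64(0.198), np.float64(3.7), 182), (np.float64(0.215), np.float64(3.7), 187), (np.float64(0.232), np.float64(3.9), 194), (np.float64(0.249), np.float64(3.8), 182), (np.float64(0.266), np.float64(4.2), 202), (np.float64(0.283), np.float64(13.9), 171), (np.float64(0.3), np.float64(7.9), 231)]
t 29.8 pos [0.5109 0.0389 0.3   ] yaw_y -88.79 xax [-5.e-04  1.e-04 -1.e+00] F [-0.64  0.17 -1.34] T [-0.03  0.07  0.05] op 0.263 q [-0.12 -0.14  1.84  0.    1.44  1.43]
```

```bash
python3 - <<'E'
from sh import *
def rodoff(tag,eef,hd):
    c=load(tag); a=cv2.imread('pics/scene0.png').astype(np.float32); b=cv2.imread(f'pics/{tag}.png').astype(np.float32)
    d=cv2.GaussianBlur(np.abs(a-b).sum(2),(0,0),.6); K=np.arange(-.015,.0151,.0005); o=np.array(eef)+[0,0,.0513]; r=[]
    for x in np.arange(.14,.275,.006):
        q=proj(c,o+hd*x+K[:,None]*[0,0,1]).astype(np.float32); v=cv2.remap(d,q[:,:1].T,q[:,1:].T,cv2.INTER_LINEAR)[0]; w=np.clip(v-.5*v.max(),0,None); r.append(1e3*(w@K)/w.sum())
    X=np.arange(.14,.275,.006)-.2; r=np.array(r); k=np.abs(r-np.median(r))<4; p=np.polyfit(X[k],r[k],1); print(tag,r.round(1).tolist(),'slope mm/m',p[0].round(1),'at .288',np.polyval(p,.088).round(1))
h=np.array([.99978,.0211,0])
rodoff('s3',[.4651,.0361,.3301],h); rodoff('s4',[.5191,.0391,.3009],h); rodoff('s6',[.5188,.0391,.3172],h); rodoff('sceneC',[.5109,.0389,.3],h)
E
```

```text
s3 [-0.2, -0.1, -0.4, 0.5, -0.4, 0.5, -1.3, -0.0, 0.7, -0.1, -1.8, -1.2, -0.5, 0.8, -0.7, -2.2, -2.8, -3.9, -5.1, -3.7, -4.4, -6.5, -2.2] slope mm/m -29.6 at .288 -3.7
s4 [0.2, -0.5, 0.7, 1.3, 1.2, 2.5, 1.5, 1.1, 1.1, -2.3, -1.9, -1.4, -2.1, -0.6, -1.0, -3.6, -2.8, -1.8, -1.7, -2.9, -2.7, -3.3, -1.2] slope mm/m -32.4 at .288 -3.5
s6 [-0.1, -0.7, -0.3, 0.5, -1.7, 1.0, 0.3, -1.2, -2.6, -3.0, -3.6, -4.3, -5.1, -4.6, -3.8, -3.7, -2.1, -3.3, -5.2, -4.5, -4.0, -4.1, -4.4] slope mm/m -36.3 at .288 -5.7
sceneC [0.8, -0.5, -1.2, 0.2, 0.6, 0.4, 2.0, 1.5, 1.2, 0.9, -1.2, -2.9, -1.9, -2.2, -1.0, 0.5, -3.7, -2.9, -2.0, -1.3, -3.1, -2.3, 3.9] slope mm/m -28.2 at .288 -3.2
```

Call:
{"name": "drive_tool", "arguments": {"steps": [[-0.2,0,0,0,0],[-0.2,0,0,0,0],[0,0,-0.4,0,0],[0,0,-0.4,0,0],[0,0,-0.4,0,0],[0,0,0,0,0]]}}

```text
time: 30.4
eef_pos: [0.5234, 0.0391, 0.304]
tcp_rot: [-0.707, -0.007, 0.707, -0.007]
contact_force: [-0.7, -0.1, -1.7]
opening: 0.262
```

Call:
{"name": "drive_tool", "arguments": {"steps": [[0,0,-0.4,0,0],[0,0,-0.4,0,0],[0,0,0,0,0]]}}

```text
time: 30.7
eef_pos: [0.5314, 0.0393, 0.3041]
tcp_rot: [-0.707, -0.007, 0.707, -0.007]
contact_force: [-0.4, -0.5, -2.5]
opening: 0.261
```

```bash
python3 -c "
from sh import *
avg(3);sash('t19');status()"
```

```text
avg F,T [ 0.3   0.14 -1.95 -0.01  0.08  0.01]
rail edge first 0.1165 now 0.1055  down by 11.0 mm
t 30.9 pos [0.5309 0.0394 0.3042] yaw_y -88.79 xax [-1.e-04 -0.e+00 -1.e+00] F [ 0.76 -0.34 -1.18] T [-0.03  0.07 -0.02] op 0.26 q [-0.12 -0.1   1.8  -0.    1.44  1.43]
```

Call:
{"name": "drive_tool", "arguments": {"steps": [[-0.25,0,0,0,0],[0,0,0,0,0],[0,0,-0.4,0,0],[0,0,-0.4,0,0],[0,0,0,0,0]]}}

```text
time: 31.4
eef_pos: [0.5394, 0.0395, 0.3066]
tcp_rot: [-0.707, -0.007, 0.707, -0.007]
contact_force: [-0.5, 0.1, -1.7]
opening: 0.265
```

```bash
python3 -c "
from sh import *
avg(3);sash('t20');status()"
```

```text
avg F,T [-0.08 -0.22 -1.07  0.02  0.07 -0.02]
rail edge first 0.1165 now 0.1055  down by 11.0 mm
t 31.6 pos [0.539  0.0395 0.3066] yaw_y -88.79 xax [-3.e-04  1.e-04 -1.e+00] F [-0.62 -0.5  -1.  ] T [0.05 0.09 0.01] op 0.26 q [-0.11 -0.08  1.78  0.    1.44  1.44]
```

Call:
{"name": "drive_tool", "arguments": {"steps": [[0,0,-0.4,0,0],[0,0,-0.5,0,0],[0,0,0,0,0],[0.2,0,0,0,0],[0.3,0,0,0,0],[0,0,0,0,0]]}}

```text
time: 32.2
eef_pos: [0.5476, 0.0398, 0.3009]
tcp_rot: [-0.707, -0.008, 0.708, -0.007]
contact_force: [0.1, 0.2, -2.3]
opening: 0.265
```

Call:
{"name": "drive_tool", "arguments": {"steps": [[0.4,0,0,0,0],[0.4,0,0,0,0],[0.2,0,0,0,0],[0,0,0,0,0]]}}

```text
time: 32.6
eef_pos: [0.5477, 0.0397, 0.291]
tcp_rot: [-0.707, -0.007, 0.707, -0.007]
contact_force: [0.0, 0.0, -2.0]
opening: 0.264
```

```bash
python3 -c "
from sh import *
avg(3);sash('t21');status()"
```

```text
avg F,T [-0.32  0.37 -1.26 -0.03  0.09  0.  ]
rail edge first 0.1165 now 0.1060  down by 10.5 mm
t 32.8 pos [0.5481 0.0397 0.292 ] yaw_y -88.79 xax [ 4.e-04 -0.e+00 -1.e+00] F [-0.88  0.61 -2.35] T [-0.01  0.13  0.02] op 0.258 q [-0.11 -0.05  1.78  0.    1.42  1.44]
```

Call:
{"name": "drive_tool", "arguments": {"steps": [[0.2,0,0,0,0],[0.2,0,0,0,0],[0,0,0,0,0]]}}

```text
time: 33.1
eef_pos: [0.5485, 0.0397, 0.2877]
tcp_rot: [0.708, 0.007, -0.706, 0.007]
contact_force: [0.9, -0.4, -1.6]
opening: 0.261
```

```bash
python3 -c "
from sh import *
avg(2);status()"
```

```text
avg F,T [ 0.66 -0.4  -1.15  0.   -0.22  0.02]
t 33.2 pos [0.5484 0.0397 0.288 ] yaw_y -88.79 xax [ 0.0014 -0.     -1.    ] F [ 1.04 -1.23 -1.46] T [-0.01 -0.25 -0.01] op 0.263 q [-0.11 -0.05  1.78  0.    1.41  1.44]
```

Call:
{"name": "drive_tool", "arguments": {"steps": [[0.2,0,0,0,0],[0.1,0,0,0,0],[0,0,0,0,0]]}}

```text
time: 33.5
eef_pos: [0.5487, 0.0397, 0.2853]
tcp_rot: [0.708, 0.007, -0.706, 0.008]
contact_force: [0.8, 0.2, 0.4]
opening: 0.26
```

```bash
python3 -c "
from sh import *
avg(2);sash('t22');status()"
```

```text
avg F,T [ 1.52  0.05  0.09  0.03 -0.73  0.02]
rail edge first 0.1165 now 0.1060  down by 10.5 mm
t 33.65 pos [0.5486 0.0397 0.2853] yaw_y -88.79 xax [ 2.e-03 -1.e-04 -1.e+00] F [0.92 0.49 0.27] T [-0.01 -0.7   0.02] op 0.261 q [-0.11 -0.05  1.78  0.    1.4   1.44]
```

Rod-on-bar contact is confirmed (onset z≈0.2895), so the beak is at full depth. Sliding back to the beak and pulling along the slope.

Call:
{"name": "drive_tool", "arguments": {"steps": [[-0.2,0,0.3,0,0],[0,0,0.4,0,0],[0,0,0.4,0,0],[0,0,0.3,0,0],[0,0,0.2,0,0],[0.06,0,0.08,0,0],[0.13,0,0.15,0,0],[0.13,0,0.15,0,0],[0.13,0,0.15,0,0],[0,0,0,0,0]]}}

```text
time: 34.65
eef_pos: [0.5267, 0.0393, 0.2823]
tcp_rot: [0.707, 0.008, -0.707, 0.008]
contact_force: [1.3, -0.4, 0.0]
opening: 0.256
```

```bash
cat >> sh.py <<'E'
def rel(tag):
    avg(2); c=snap('top',tag); s=.1165-edge(cv2.imread(f'pics/{tag}.png')); st=status(); e=st['eef_pos']
    print('s %.1f mm; tool relative to snug: x %.1f z %.1f mm'%(s*1e3,1e3*(e[0]-(.531-.766*(s-.0105))),1e3*(e[2]-(.2895-.643*(s-.0105)))))
E
python3 -c "
from sh import *
rel('t23')"
```

```text
avg F,T [ 2.41  0.09  0.02  0.05 -0.75  0.1 ]
t 34.8 pos [0.5264 0.0393 0.2817] yaw_y -88.78 xax [-1.3e-03  2.0e-04 -1.0e+00] F [ 2.48 -0.23 -0.17] T [ 0.05 -0.7   0.07] op 0.261 q [-0.12 -0.1   1.84  0.    1.4   1.43]
s 23.0 mm; tool relative to snug: x 5.0 z 0.3 mm
```

Call:
{"name": "drive_tool", "arguments": {"steps": [[0.2,0,0.15,0,0],[0.25,0,0.23,0,0],[0.19,0,0.23,0,0],[0.19,0,0.23,0,0],[0.19,0,0.23,0,0],[0.19,0,0.23,0,0],[0.19,0,0.23,0,0],[0.19,0,0.23,0,0],[0.19,0,0.23,0,0],[0.13,0,0.15,0,0]]}}

```text
time: 35.8
eef_pos: [0.5051, 0.0389, 0.263]
tcp_rot: [0.707, 0.008, -0.707, 0.007]
contact_force: [1.8, 1.1, 0.6]
opening: 0.26
```

Call:
{"name": "drive_tool", "arguments": {"steps": [[0.19,0,0.23,0,0],[0.19,0,0.23,0,0],[0.13,0,0.15,0,0],[0,0,0,0,0]]}}

```text
time: 36.2
eef_pos: [0.4988, 0.0387, 0.2578]
tcp_rot: [-0.707, -0.008, 0.707, -0.007]
contact_force: [1.5, 0.7, 0.8]
opening: 0.264
```

```bash
python3 -c "
from sh import *
rel('t24')"
```

```text
avg F,T [ 1.58  0.57  0.95  0.19 -0.81  0.23]
t 36.35 pos [0.4988 0.0387 0.258 ] yaw_y -88.79 xax [-0.0011  0.     -1.    ] F [1.28 0.91 1.23] T [ 0.11 -0.75  0.22] op 0.258 q [-0.13 -0.15  1.93 -0.    1.36  1.42]
s 59.0 mm; tool relative to snug: x 5.0 z -0.3 mm
```

Call:
{"name": "drive_tool", "arguments": {"steps": [[0.1,0,0.12,0,0],[0.1,0,0.12,0,0],[0.1,0,0.12,0,0],[0.1,0,0.12,0,0],[0,0,0,0,0]]}}

```text
time: 36.85
eef_pos: [0.4949, 0.0386, 0.2541]
tcp_rot: [0.708, 0.007, -0.706, 0.007]
contact_force: [4.6, 0.5, -0.2]
opening: 0.263
```

Call:
{"name": "drive_tool", "arguments": {"steps": [[0.1,0,0.12,0,0],[0.1,0,0.12,0,0],[0,0,0,0,0]]}}

```text
time: 37.15
eef_pos: [0.4933, 0.0384, 0.2528]
tcp_rot: [0.709, 0.007, -0.706, 0.007]
contact_force: [2.5, -0.1, 2.2]
opening: 0.261
```

Call:
{"name": "drive_tool", "arguments": {"steps": [[0.1,0,0.12,0,0],[0.1,0,0.12,0,0],[0,0,0,0,0]]}}

```text
time: 37.45
eef_pos: [0.4918, 0.0381, 0.2517]
tcp_rot: [0.71, 0.007, -0.704, 0.007]
contact_force: [4.0, -0.6, 4.5]
opening: 0.265
```

```bash
python3 -c "
from sh import *
rel('t25')"
```

```text
avg F,T [ 4.08  0.07  3.73  0.07 -2.31 -0.01]
t 37.6 pos [0.4914 0.0381 0.2517] yaw_y -88.85 xax [ 6.2e-03 -7.0e-04 -1.0e+00] F [4.51 0.52 3.51] T [ 0.08 -2.47  0.02] op 0.263 q [-0.13 -0.17  1.95  0.    1.35  1.42]
s 65.0 mm; tool relative to snug: x 2.1 z -2.7 mm
```

Call:
{"name": "drive_tool", "arguments": {"steps": [[0.04,0,0.12,0,0],[0.04,0,0.12,0,0],[0,0,0,0,0]]}}

```text
time: 37.9
eef_pos: [0.491, 0.0381, 0.2512]
tcp_rot: [0.711, 0.007, -0.703, 0.007]
contact_force: [13.1, -0.2, 2.9]
opening: 0.262
```

Call:
{"name": "drive_tool", "arguments": {"steps": [[0.04,0,0.12,0,0],[0.04,0,0.12,0,0],[0,0,0,0,0]]}}

```text
time: 38.2
eef_pos: [0.4874, 0.038, 0.2499]
tcp_rot: [0.71, 0.007, -0.704, 0.007]
contact_force: [6.4, -0.3, 2.8]
opening: 0.263
```

```bash
python3 -c "
from sh import *
rel('t26')"
```

```text
avg F,T [ 5.96  0.21  3.63  0.02 -2.45 -0.  ]
t 38.35 pos [0.4864 0.0381 0.2495] yaw_y -88.84 xax [ 5.1e-03 -5.0e-04 -1.0e+00] F [5.54 0.26 3.83] T [-0.02 -2.32 -0.02] op 0.259 q [-0.13 -0.18  1.97  0.    1.35  1.42]
s 70.5 mm; tool relative to snug: x 1.3 z -1.4 mm
```

Call:
{"name": "drive_tool", "arguments": {"steps": [[0.06,0,0.12,0,0],[0.06,0,0.12,0,0],[0,0,0,0,0]]}}

```text
time: 38.65
eef_pos: [0.4805, 0.0382, 0.246]
tcp_rot: [-0.705, -0.007, 0.709, -0.007]
contact_force: [1.2, -1.0, 1.2]
opening: 0.26
```

Call:
{"name": "drive_tool", "arguments": {"steps": [[0.06,0,0.12,0,0],[0.06,0,0.12,0,0],[0,0,0,0,0]]}}

```text
time: 38.95
eef_pos: [0.4802, 0.0381, 0.2454]
tcp_rot: [0.707, 0.007, -0.707, 0.007]
contact_force: [5.0, -0.1, 1.2]
opening: 0.261
```

```bash
python3 -c "
from sh import *
rel('t27')"
```

```text
avg F,T [ 3.23 -0.69  1.61 -0.09 -1.34 -0.26]
t 39.1 pos [0.4797 0.0382 0.2457] yaw_y -88.82 xax [-1.e-03 -1.e-04 -1.e+00] F [ 3.07 -0.43  3.12] T [-0.19 -1.28 -0.3 ] op 0.263 q [-0.13 -0.19  1.98 -0.    1.35  1.42]
s 80.5 mm; tool relative to snug: x 2.3 z 1.2 mm
```

It jumped to 80.5 mm, as expected for home, and the force dropped. Easing off to test that it stays.

Call:
{"name": "drive_tool", "arguments": {"steps": [[-0.1,0,-0.2,0,0],[-0.2,0,-0.3,0,0],[-0.2,0,-0.3,0,0],[0,0,0,0,0],[0,0,0,0,0]]}}

```text
time: 39.6
eef_pos: [0.487, 0.0386, 0.25]
tcp_rot: [-0.706, -0.008, 0.708, -0.007]
contact_force: [1.0, -0.1, -1.2]
opening: 0.263
```

```bash
python3 -c "
from sh import *
rel('t28')"
```

```text
avg F,T [ 0.38  0.52 -1.71  0.02  0.1  -0.02]
t 39.75 pos [0.4874 0.0385 0.2505] yaw_y -88.78 xax [-1.8e-03  2.0e-04 -1.0e+00] F [-0.88 -0.04 -1.78] T [ 0.04  0.07 -0.01] op 0.266 q [-0.13 -0.17  1.96 -0.    1.35  1.42]
s 80.5 mm; tool relative to snug: x 10.1 z 6.0 mm
```

Call:
{"name": "drive_tool", "arguments": {"steps": [[0,0,-0.3,0,0],[0,0,-0.4,0,0],[-0.3,0,0,0,0],[-0.4,0,0,0,0],[-0.4,0,0,0,0],[0,0,0,0,0]]}}

```text
time: 40.35
eef_pos: [0.4952, 0.0386, 0.263]
tcp_rot: [0.707, 0.007, -0.707, 0.008]
contact_force: [0.6, 0.8, -1.7]
opening: 0.26
```

```bash
python3 - <<'E'
from sh import *
rel('t29')
st=readout.get_state(); hd=-R.from_quat(st['tcp_rot']).as_matrix()[:,2]*[1,1,0]; c=snap('scene','sD')
a=cv2.imread('pics/scene0.png').astype(np.float32); b=cv2.imread('pics/sD.png').astype(np.float32)
d=cv2.GaussianBlur(np.abs(a-b).sum(2),(0,0),.6); K=np.arange(-.015,.0151,.0005); o=st['eef_pos']+[0,0,.0513]; r=[]
X=np.arange(.14,.275,.006)
for x in X:
    q=proj(c,o+hd*x+K[:,None]*[0,0,1]).astype(np.float32); v=cv2.remap(d,q[:,:1].T,q[:,1:].T,cv2.INTER_LINEAR)[0]; w=np.clip(v-.5*v.max(),0,None); r.append(1e3*(w@K)/w.sum())
r=np.array(r);k=np.abs(r-np.median(r))<4;p=np.polyfit(X[k]-.2,r[k],1);print(r.round(1).tolist(),p.round(1),np.polyval(p,.088))
E
```

```text
avg F,T [-0.32 -0.17 -1.94  0.04  0.08  0.07]
t 40.5 pos [0.495  0.0386 0.2621] yaw_y -88.79 xax [ 2.e-04 -0.e+00 -1.e+00] F [ 0.28  0.41 -1.78] T [ 0.01  0.08 -0.04] op 0.265 q [-0.13 -0.16  1.93  0.    1.37  1.42]
s 80.5 mm; tool relative to snug: x 17.6 z 17.6 mm
[1.8, 2.1, 2.6, 1.0, 1.1, 1.3, -2.6, -5.0, -1.8, -1.2, 0.3, -2.8, -3.1, -2.1, -1.1, -2.9, -0.0, -2.0, 0.2, -2.4, -3.3, -2.2, 0.7] [-23.4  -0.8] -2.858731097287256
```

Call:
{"name": "drive_tool", "arguments": {"steps": [[0,0,0.3,0,0],[0,0,0.3,0,0],[0,0,0,0,0]]}}

```text
time: 40.85
eef_pos: [0.4886, 0.0385, 0.262]
tcp_rot: [-0.707, -0.007, 0.707, -0.007]
contact_force: [-0.2, 0.5, -1.1]
opening: 0.263
```

Call:
{"name": "drive_tool", "arguments": {"steps": [[0,0,0.2,0,0],[0,0,0.2,0,0],[0,0,0,0,0]]}}

```text
time: 41.15
eef_pos: [0.4848, 0.0384, 0.262]
tcp_rot: [-0.707, -0.007, 0.707, -0.007]
contact_force: [-0.6, -1.5, -1.6]
opening: 0.26
```

```bash
python3 -c "
from sh import *
rel('t30')"
```

```text
avg F,T [-0.42 -0.29 -1.29 -0.    0.07 -0.03]
t 41.3 pos [0.485  0.0384 0.2621] yaw_y -88.79 xax [ 1.e-04 -0.e+00 -1.e+00] F [-0.63 -0.68 -1.14] T [-0.01  0.08  0.01] op 0.263 q [-0.13 -0.19  1.95  0.    1.38  1.42]
s 80.5 mm; tool relative to snug: x 7.7 z 17.6 mm
```

Call:
{"name": "drive_tool", "arguments": {"steps": [[0,0,0.25,0,0],[0,0,0.25,0,0],[0,0,0,0,0]]}}

```text
time: 41.6
eef_pos: [0.4797, 0.0383, 0.262]
tcp_rot: [-0.707, -0.007, 0.707, -0.007]
contact_force: [0.5, 0.6, -0.5]
opening: 0.259
```

```bash
python3 -c "
from sh import *
rel('t31')"
```

```text
avg F,T [-0.56  0.16 -1.04  0.02  0.11 -0.03]
t 41.75 pos [0.48   0.0383 0.2621] yaw_y -88.79 xax [ 2.e-04  0.e+00 -1.e+00] F [-0.2   0.43 -1.1 ] T [-0.03  0.12 -0.03] op 0.262 q [-0.13 -0.2   1.96  0.    1.38  1.42]
s 80.5 mm; tool relative to snug: x 2.6 z 17.6 mm
```

Call:
{"name": "drive_tool", "arguments": {"steps": [[0,0,0.3,0,0],[0,0,0.3,0,0],[0,0,0.3,0,0],[0,0,0.3,0,0],[0,0,0.3,0,0],[0.2,0,0.3,0,0],[0.2,0,0.3,0,0],[0,0,0.4,0,0],[0,0,0.4,0,0],[0,0,0,0,0]]}}

```text
time: 42.75
eef_pos: [0.4506, 0.0377, 0.2581]
tcp_rot: [0.707, 0.007, -0.707, 0.007]
contact_force: [0.5, 0.2, 0.1]
opening: 0.26
```

Call:
{"name": "drive_tool", "arguments": {"steps": [[0,0,0.4,0,0],[0,0,0.4,0,0],[0,0,0.4,0,0],[0,0,0.4,0,0],[0,0,0.4,0,0],[0,0,0,0,0]]}}

```text
time: 43.35
eef_pos: [0.4306, 0.0373, 0.2581]
tcp_rot: [0.707, 0.007, -0.707, 0.007]
contact_force: [-0.5, -1.0, -1.0]
opening: 0.261
```

```bash
python3 -c "
from sh import *
rel('t32')
status([.4297,-.159,.36])"
```

```text
avg F,T [ 0.32 -0.25 -2.09 -0.01  0.09 -0.03]
t 43.5 pos [0.4311 0.0372 0.2581] yaw_y -88.79 xax [ 3.e-04  0.e+00 -1.e+00] F [-0.09  0.07 -1.52] T [-0.04  0.03 -0.04] op 0.263 q [-0.15 -0.32  2.07  0.    1.4   1.4 ]
s 80.5 mm; tool relative to snug: x -46.3 z 13.6 mm
t 43.5 pos [0.4311 0.0372 0.2581] yaw_y -88.79 xax [ 3.e-04  0.e+00 -1.e+00] F [-0.09  0.07 -1.52] T [-0.04  0.03 -0.04] op 0.263 q [-0.15 -0.32  2.07  0.    1.4   1.4 ]
delta tool cm [-10.19  19.62   0.55]
```

Call:
{"name": "drive_tool", "arguments": {"steps": [[0,0,0.3,0,0],[0,0,0.4,0,0],[0,1,0,0,0],[0,2,0,0,0],[0,3,0,0,0],[-2,3,0,0,0],[-3,2,0,0,0],[-3,2,0,0,0],[-2,3,0,0,0],[0,3,0,0,0]]}}

```text
time: 44.5
eef_pos: [0.429, -0.1553, 0.3626]
tcp_rot: [0.709, 0.006, -0.705, 0.009]
contact_force: [0.5, 0.2, -1.4]
opening: 0.261
```

Call:
{"name": "drive_tool", "arguments": {"steps": [[0,0.6,-0.2,0,0],[0,0,0,6,0],[0,0,0,8,0],[0,0,0,8,0],[0,0,0,8,0],[0,0,0,8,0],[0,0,0,8,0],[0,0,0,5,0],[0,0,0,2.2,0],[0,0,0,0,0]]}}

```text
time: 45.5
eef_pos: [0.4299, -0.1585, 0.3574]
tcp_rot: [-0.635, 0.31, 0.636, 0.31]
contact_force: [-0.1, 0.1, -1.2]
opening: 0.261
```

```bash
python3 -c "
from sh import *
avg(2);sash('t33');status([.4297,-.159,.0037])"
```

```text
avg F,T [-0.03  0.01 -1.64  0.08  0.09  0.03]
rail edge first 0.1165 now 0.0360  down by 80.5 mm
t 45.65 pos [ 0.43   -0.1587  0.3577] yaw_y -141.94 xax [-4.e-04  5.e-04 -1.e+00] F [-0.17 -0.08 -1.46] T [0.05 0.07 0.01] op 0.261 q [-0.58 -0.29  1.86  0.    1.56  1.9 ]
delta tool cm [ 3.54e+01  5.00e-02 -3.00e-02]
```

Call:
{"name": "drive_tool", "arguments": {"steps": [[2,0,0,0,0],[4,0,0,0,0],[4,0,0,0,0],[4,0,0,0,0],[4,0,0,0,0],[4,0,0,0,0],[4,0,0,0,0],[3,0,0,0,0],[1.5,0,0,0,0],[0,0,0,0,0]]}}

```text
time: 46.65
eef_pos: [0.428, -0.1574, 0.0502]
tcp_rot: [-0.633, 0.309, 0.638, 0.31]
contact_force: [0.3, -0.6, -1.6]
opening: 0.266
```

Call:
{"name": "drive_tool", "arguments": {"steps": [[1.2,0,0,0,0],[1.2,0,0,0,0],[1,0,0,0,0],[0.8,0,0,0,0],[0.4,0,0,0,0],[0,0,0,0,0]]}}

```text
time: 47.25
eef_pos: [0.4297, -0.1585, 0.0064]
tcp_rot: [-0.635, 0.31, 0.636, 0.31]
contact_force: [0.3, 0.4, -1.7]
opening: 0.264
```

```bash
python3 -c "
from sh import *
avg(3);status([.4297,-.159,.0037])"
```

```text
avg F,T [-0.03 -0.4  -1.7   0.08  0.04  0.01]
t 47.4 pos [ 0.4306 -0.1591  0.0074] yaw_y -141.99 xax [ 8.e-04 -5.e-04 -1.e+00] F [-0.17  0.31 -1.16] T [ 0.03  0.04 -0.01] op 0.261 q [-0.58  0.07  2.22  0.    0.85  1.9 ]
delta tool cm [0.37 0.06 0.06]
```

Call:
{"name": "drive_tool", "arguments": {"steps": [[0.2,0,0,0,0],[0.15,0,0,0,0],[0,0,0,0,0.35],[0,0,0,0,0.4],[0,0,0,0,0.6],[0,0,0,0,1],[0,0,0,0,1],[0,0,0,0,1],[0,0,0,0,1],[0,0,0,0,1]], "force": 20}}

```text
time: 48.4
eef_pos: [0.4301, -0.1588, 0.0035]
tcp_rot: [-0.636, 0.31, 0.636, 0.31]
contact_force: [-0.4, 0.3, -0.5]
opening: 0.999
```

Call:
{"name": "drive_tool", "arguments": {"steps": [[-1,0,0,0,1],[-2,0,0,0,1],[-4,0,0,0,1],[-4,0,0,0,1],[-4,0,0,0,1],[-4,0,0,0,1],[0,-4,0,0,1],[0,-4,0,0,1],[0,-4,0,0,1],[0,0,0,0,1]]}}

```text
time: 49.4
eef_pos: [0.5271, -0.0826, 0.1945]
tcp_rot: [0.637, -0.308, -0.636, -0.309]
contact_force: [-0.7, -1.2, -0.1]
opening: 1.003
```

```bash
python3 - <<'E'
from sh import *
sash('t34'); status()
for n in('scene','top'):
    c=snap(n,n+'Z'); a=cv2.imread(f'pics/{n}0.png'); b=cv2.imread(f'pics/{n}Z.png')
    d=np.abs(a.astype(int)-b).sum(2)
    box=dict(scene=(360,205,60,85),top=(365,225,80,110))[n]; x,y,w,h=box
    print(n,'rest region mean diff',d[y:y+h,x:x+w].mean().round(1),'frac>60',(d[y:y+h,x:x+w]>60).mean().round(3))
    pr=np.load('pr.npy'); Wp=lambda l:R.from_euler('z',pr[2]).apply(l)+[pr[0],pr[1],0]
    g=lambda im,x:im
    for xs in(.15,.22,.28,.303): 
        K=np.arange(-.02,.0201,.0005); q=proj(c,np.array([Wp([xs,k,.057]) for k in K])).astype(np.float32)
        o=[]
        for im in(a,b):
            v=cv2.remap(im.astype(np.float32).sum(2),q[:,:1].T,q[:,1:].T,cv2.INTER_LINEAR)[0]; w=np.clip(np.median(v)-30-v,0,None); o.append(1e3*(w@K)/max(w.sum(),1))
        print(xs,np.round(o,1))
    for nm,(x,y,w,h) in dict(scene=dict(spool=(345,265,30,35),oiler=(355,150,30,40),awls=(240,340,45,70)),top=dict(spool=(325,270,25,30),oiler=(345,200,30,40),awls=(155,280,50,40)))[n].items():
        s,_=cv2.phaseCorrelate(*[cv2.cvtColor(i[y:y+h,x:x+w],cv2.COLOR_BGR2GRAY).astype(np.float64) for i in(a,b)]); print(nm,np.round(s,2),d[y:y+h,x:x+w].mean().round(1))
E
```

```text
rail edge first 0.1165 now 0.0360  down by 80.5 mm
t 49.45 pos [ 0.5256 -0.0837  0.1941] yaw_y -141.81 xax [-0.e+00 -2.e-04 -1.e+00] F [ 0.02 -1.09 -0.44] T [ 0.03 -0.05  0.01] op 1.002 q [-0.35 -0.03  1.93 -0.    1.24  2.13]
scene rest region mean diff 17.1 frac>60 0.035
0.15 [0. 0.]
0.22 [-0.2  2. ]
0.28 [2.1 5.1]
0.303 [0. 0.]
spool [-0.01  0.02] 13.3
oiler [-0.64 12.57] 237.5
awls [0.67 0.13] 15.4
top rest region mean diff 131.5 frac>60 0.462
0.15 [0. 0.]
0.22 [ 1.6 19.7]
0.28 [0.3 3.4]
0.303 [0. 3.]
spool [0.65 0.16] 133.7
oiler [-26.08 -43.21] 182.4
awls [-0.16 -0.08] 30.8
```

Call:
{"name": "drive_tool", "arguments": {"steps": [[-2,0,0,0,1],[-2,3.2,-2.5,0,1],[-2,3.2,-2.5,0,1],[-2,3.2,-2.5,0,1],[-1,3.2,-2.5,0,1],[0,3.2,-2.5,0,1],[0,3.2,-2.5,0,1],[0,3.2,-2.5,0,1],[0,3.2,-2.5,0,1],[0,0,0,0,1]]}}

```text
time: 50.55
eef_pos: [0.4428, -0.4046, 0.2832]
tcp_rot: [-0.634, 0.313, 0.635, 0.312]
contact_force: [0.0, 0.5, 0.1]
opening: 1.0
```

```bash
python3 - <<'E'
from sh import *
sash('t35'); status()
for n,bx in dict(scene=dict(rest=(360,205,60,85),spool=(345,265,30,35),oiler=(355,150,30,40),awls=(240,340,45,70)),top=dict(rest=(365,225,80,110),spool=(325,270,25,30),oiler=(345,200,30,40),awls=(155,280,50,40))).items():
    snap(n,n+'Y'); a=cv2.imread(f'pics/{n}0.png'); b=cv2.imread(f'pics/{n}Y.png'); d=np.abs(a.astype(int)-b).sum(2)
    for k,(x,y,w,h) in bx.items():
        s,_=cv2.phaseCorrelate(*[cv2.cvtColor(i[y:y+h,x:x+w],cv2.COLOR_BGR2GRAY).astype(np.float64) for i in(a,b)]); print(n,k,np.round(s,2),d[y:y+h,x:x+w].mean().round(1),(d[y:y+h,x:x+w]>60).mean().round(3))
sign_off()
E
```

```text
rail edge first 0.1165 now 0.0370  down by 79.5 mm
t 50.6 pos [ 0.4437 -0.4024  0.2832] yaw_y -142.3 xax [-8.e-04  7.e-04 -1.e+00] F [ 0.27  0.95 -0.02] T [ 0.06 -0.01 -0.  ] op 0.999 q [-0.91  0.07  1.67 -0.    1.4   1.58]
scene rest [-0.11  0.11] 19.0 0.023
scene spool [-0.04  0.  ] 19.1 0.0
scene oiler [0.03 0.02] 15.3 0.0
scene awls [0.62 0.12] 36.1 0.153
top rest [-0.06  0.01] 40.7 0.146
top spool [0.48 0.01] 7.8 0.0
top oiler [-0.16  0.04] 24.1 0.158
top awls [-0.22  0.13] 58.8 0.327
the job is handed in; nothing more can be done
```

The sash is down and held by its roller catches, the pole is back in its two forks, and the job was handed in at about 50.6 s of the 67 s allowed.

**First pull failed.** I pulled too flat and lost hook depth, so the hook rode up onto the eye's lower wire when the catches resisted at 65 mm. I eased the sash back up under control and hooked in again at full depth. I then pulled down the slope until the sash snapped home at about 80 mm of travel.

**Force on the eye.** The highest force I read on it was about 13 N of the 25 N allowed. I only read the force at the end of each move, so a short higher peak could have gone unseen.

**Last checks:**
- **Sash:** it stayed at 80.5 mm when I eased the hook off, and after unhooking. The final picture read 79.5 mm. That 1 mm difference is probably lighting, as the arm had moved, but I did not confirm it.
- **Pole:** its region in both pictures matches the start to about 0.1 pixel.
- **Spool, oil bottle and awls:** no shift above 0.7 pixel (about 2 mm) in either view. The awls regions changed in brightness, which I took for shadow but did not look at.

**Measurements that disagreed:**
- The reported tool height read about 33 mm low against the scene. The first grasp closed above the pole, and I found the true height by touching the handle.
- The pole sat about 1.7° nose-down in the grip during the work.

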